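# Turn the bars front up and cross-stack them for the food table

## Task

Build all the nougat bars on the table, red front up, into one square tower in the middle of the dark wooden board and square with its edges: two parallel bars to a layer, each layer crosswise to the one below, the bars' outer long sides level with the ends of the bars beneath, and an odd bar left over on one side of the top layer as if its partner were there. A bar that lies white back up must first be turned over on the steel ramp, by dropping it across the ramp's high yellow edge so that it tips off, flips and lands red side up on the black mat; do not turn it over while holding it. Leave the margarine tub, the yoghurt pot and the jam jar where they stand.

Things in the scene. Friction and masses are not known exactly. Their poses are not given: they have to be found in the camera images.
- bar1: nougat bar in a stiff carton, 150 x 36 x 15 mm, 85 g give or take: front face bright red with a yellow band, back face plain white with a small grey panel, white sides. Origin at its centre; x along its length, y across its width, z out of the red front (z up = front up). May be absent. Starts white back up.
- bar2: nougat bar in a stiff carton, 150 x 36 x 15 mm, 85 g give or take: front face bright red with a yellow band, back face plain white with a small grey panel, white sides. Origin at its centre; x along its length, y across its width, z out of the red front (z up = front up). May be absent. Starts white back up.
- bar3: nougat bar in a stiff carton, 150 x 36 x 15 mm, 85 g give or take: front face bright red with a yellow band, back face plain white with a small grey panel, white sides. Origin at its centre; x along its length, y across its width, z out of the red front (z up = front up). May be absent. Starts white back up.
- bar4: nougat bar in a stiff carton, 150 x 36 x 15 mm, 85 g give or take: front face bright red with a yellow band, back face plain white with a small grey panel, white sides. Origin at its centre; x along its length, y across its width, z out of the red front (z up = front up). May be absent. Starts white back up.
- bar5: nougat bar in a stiff carton, 150 x 36 x 15 mm, 85 g give or take: front face bright red with a yellow band, back face plain white with a small grey panel, white sides. Origin at its centre; x along its length, y across its width, z out of the red front (z up = front up). May be absent. Starts white back up.
- bar6: nougat bar in a stiff carton, 150 x 36 x 15 mm, 85 g give or take: front face bright red with a yellow band, back face plain white with a small grey panel, white sides. Origin at its centre; x along its length, y across its width, z out of the red front (z up = front up). May be absent. Starts red front up.
- ramp: fixed steel turn-over ramp with a black rubber catch mat. Origin on the table straight below the middle of its high edge; x points level from the edge out over the mat, y along the edge, z up. 4 mm sheet, 180 mm wide, falling at 25 degrees from the edge (x = 0, 70 mm up) back to the table at x = -145 mm. Mat 3 mm thick, x -60 to 170, y -110 to 110 mm
- lip (a point): middle of the ramp's high yellow edge, 70 mm above the table; axes as the ramp's. A finger notch 60 mm wide (y -30 to 30) and 45 mm deep is cut into the edge here, open down to the mat, so that a bar lying close to the ramp can be gripped, then drawn out from under the edge before it is lifted; the edge itself is the 60 mm on either side
- mat (a point): on top of the mat, 3 mm above the table, 60 mm out from the edge; axes as the ramp's. A bar let go level 20 mm above the edge, its length along the edge and its centre 8 to 14 mm out on the mat's side, tips off and lands turned over, its centre some 20 to 60 mm out from the edge
- board: fixed dark wooden board 180 x 180 x 8 mm. Origin under its centre on the table; x and y along its edges, z up. The two bars of a layer belong 57 mm either side of the board's middle, a 78 mm gap between them; the first layer may run along x or y
- board_top (a point): centre of the board's top face, 8 mm above the table
- margarine: margarine tub, yellow with a blue lid, 92 x 130 x 61 mm, 0.5 kg, loose; origin under its centre. Leave alone
- yoghurt: white and pink yoghurt pot, 98 mm across its lid, 78 mm tall, 0.45 kg, loose; origin under its centre. Leave alone
- jam: jam jar with a red lid, 66 mm across, 72 mm tall, 0.35 kg, loose; origin under its centre. Leave alone
Mind the look-alikes: they are no part of the job. Leave any blue or turquoise look-alike of the bar4 alone.

How it is judged:
By the outcome, as a careful person would: the job done as asked, in the order asked, and still so for the second after the job is handed in, with the robot touching nothing.
Of bar1, bar2, bar3, bar4, bar5, bar6 only 4 to 6 are there at a start; the rules pass over those that are not, and their reading is None.
At some moment in a run one of bar1, bar2, bar3, bar4, bar5, bar6 may be knocked a few centimetres aside while the robot is not near it.
Once in a run the grip may slacken for a moment while it holds something.
It also fails if it takes over 210 s, if anything falls off the work surface, if the arm or the gripper's body presses on something with over 40 N, if the wrist force passes 120 N, or if a joint passes its speed limit or range.

## Robot

A 6-joint arm with a two-finger parallel gripper is mounted at the origin on the work surface. World frame = base frame: x ahead of the robot, y to its left, z up, the work surface at z = 0. Lengths are in m, angles in rad, forces in N, time in s.
With the tool pointing down it reaches from about 0.325 to 0.85 m from the base axis. Payload 15.5 kg.
Tool frame: the origin (TCP) lies midway between the tips of the shut fingers; the grasp point (between the pads) lies 19 mm behind it (env.grip_point_offset is the distance from the TCP to the grasp point, in m); z points along the fingers, y is the line along which they close (so a half turn about z gives the same grasp; the last joint's range is limited). The gripper opens to 91 mm and grips with 3 to 60 N. Pads are 32 mm wide; open, the fingers measure 118 mm over their backs; the gripper's body (76 mm by 178 mm) begins 60 mm behind the grasp point.
Start: joints at [-0.096, 0.494, 1.345, -0, 1.302, -0.096], TCP at [0.625, 0, 0.214] pointing down, gripper open.
Joint ranges: [-2.91, 2.91], [-0.82, 2.16], [0.22, 2.67], [-1.22, 4.37], [0.12, 2.79], [-3.08, 3.08]. Speed limits (rad/s): [1.89, 1.89, 2.57, 3.01, 3.01, 3.01].

## Interface

Orientations are given as [roll, pitch, yaw] about the fixed x, y, z axes, in that order (R = Rz(yaw) Ry(pitch) Rx(roll)).
In Python, from cell import env gives the robot as it stands. The module is installed in compiled form; this text tells all that it offers.
- The arm moves only by the shell command python3 -m jog 'ROWS' [FORCE]. ROWS is a JSON object of lists of equal length, an entry for each row: "travel": the shift along the tool's x, y, z in cm, a list of three; "spin": the turn about the tool's z in rad; "hand": the finger opening in cm, from 0 to 9.12. A call has 1 to 5 rows; each row shifts and turns the commanded pose from where the row before left it, along the tool's axes as they then stand; what a row does not reach is not made up. A row lasts 1/8 s, in which the tool goes at most 62.5 mm and 10.7 degrees, less where a joint would pass 70% of its speed; a pose out of reach is approached as far as the arm can. A call is refused whole if a number of a shift passes 6.25 or a number of a turn 0.188, either way. A call with a gripper value outside its range is refused whole. The fingers move at their own pace and stop on an object; FORCE is the grip in N (left out, the last holds). Time passes only in rows, so rows that do not move let the fingers close. It gives the time, the measured TCP pose, the force, the opening and the grip force at its end, in the units of the state.
- env.state(): the state, without advancing time (a new reading comes with each control period).
- env.capture(name): name is "scene" or "side" or "wrist"; returns a dict with "img" (420x560x3 uint8, blue, green, red), "K" (3x3 intrinsics, pixels), "extrinsics" (4x4, takes a point from camera to world coordinates). Camera axes: x right, y down, z forward; pixel columns grow to the right and rows downward; lengths in m; the calibration is good to about 2 mm. The wrist camera is an equidistant fisheye: a pixel r from the principal point sees the ray r / f radians off the axis. A picture is of the moment at which its call begins. There is no depth.
- env.close_job(): hands the job in; it is judged then, once.
The state is a dict: "time_s": time; "joint_positions": joint angles; "joint_velocities": joint speeds; "tau": joint torques, N m; "ee_pos": TCP position; "eef_rot": TCP orientation; "contact_force": force on the tool from outside, world axes, zero at the start; "wrist_torque": the same for the moment, N m; "width": finger opening in m; "grip_force": force on a finger pad.
Only numpy, scipy, OpenCV 4.12 (cv2) and the standard library are available. Lean on these libraries where they do the work, as an engineer would, in place of code of your own. Each camera call takes 0.05 s, during which the arm holds its last target. There are 200 camera calls.

## Working session

There is one attempt and no reset: what is moved stays moved. The work goes in short steps, Python scripts to look and compute and a shell command to move; the robot and the scene stay as the last step left them, time stands still between calls to the robot, and variables do not carry over. Pictures are saved under pics/ and viewed, at most 14 in all, crops included, and the job is handed in when it is done.

```bash
ls; mkdir -p pics; python3 - <<'E'
from cell import env
import cv2,numpy as np
s=env.state();print(s['ee_pos'],s['eef_rot'],s['time_s'],s['width'],env.grip_point_offset)
for n in("scene","side"):
    c=env.capture(n);cv2.imwrite(f"pics/{n}0.png",c["img"]);print(n,c["K"].tolist(),np.round(c["extrinsics"],4).tolist())
E
```

```text
pics
[6.24598417e-01 4.56007796e-05 2.13339113e-01] [-3.14033145e+00 -1.14057583e-04  1.57082438e+00] 0.0 0.09147640952756096 0.0188
scene [[481.64315578210034, 0.0, 275.9385919037222], [0.0, 481.64315578210034, 216.30836549280943], [0.0, 0.0, 1.0]] [[-0.5946, 0.4789, -0.6458, 1.2888], [0.804, 0.3598, -0.4734, 0.6903], [0.0056, -0.8007, -0.599, 0.8069], [0.0, 0.0, 0.0, 1.0]]
side [[435.85159852344873, 0.0, 283.74359376374883], [0.0, 435.85159852344873, 209.74506580574237], [0.0, 0.0, 1.0]] [[0.86, -0.3466, 0.3746, 0.0073], [-0.5099, -0.5557, 0.6566, -0.7242], [-0.0194, -0.7557, -0.6546, 0.9272], [0.0, 0.0, 0.0, 1.0]]
```

View pics/scene0.png

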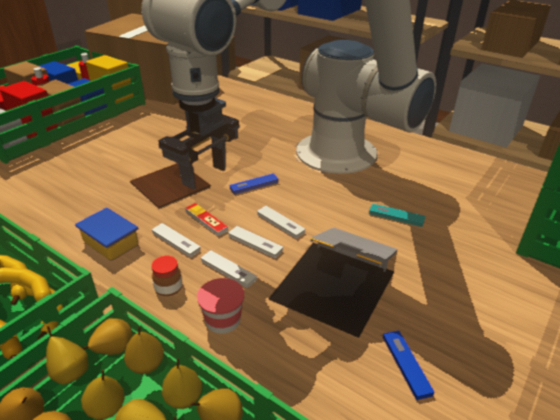

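View pics/side0.png

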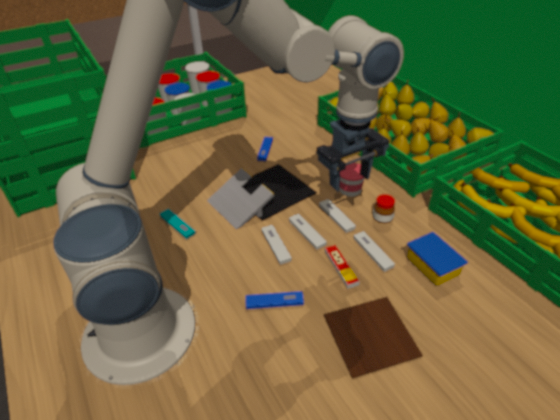

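The scene image shows four white-back bars at (176,240), (256,242), (281,221) and (228,268), and one red-front bar at (207,218). So five bars are present. Three things could be mistaken for bars: the blue ones at (254,184) and (408,365), and the turquoise one at (397,214). I'm rejecting those by colour. The board is at (170,184), the mat at (335,285), and the ramp edge at (352,245). In the side view the white bars are at (276,244), (307,231), (338,215) and (373,251), and the red one at (342,265).

```bash
cat > h.py <<'E'
from cell import env
import cv2,numpy as np
def ray(c,uv):
    uv=np.asarray(uv,float).reshape(-1,2);K=c["K"];E=c["extrinsics"]
    p=(uv-[K[0,2],K[1,2]])/[K[0,0],K[1,1]]
    if c.get("fish"):
        r=np.linalg.norm(p,axis=1)+1e-12
        d=np.c_[p*(np.sin(r)/r)[:,None],np.cos(r)]
    else: d=np.c_[p,np.ones(len(p))]
    return E[:3,3],d@E[:3,:3].T
def plane(c,uv,z):
    o,d=ray(c,uv);return (o+d*((z-o[2])/d[:,2])[:,None])[:,:2]
def cap(n,save=None):
    c=env.capture(n);c["fish"]=n=="wrist"
    if save:cv2.imwrite(f"pics/{save}.png",c["img"])
    return c
def masks(c):
    h=cv2.cvtColor(c["img"],cv2.COLOR_BGR2HSV);H,S,V=[h[...,i] for i in range(3)]
    return dict(white=(S<70)&(V>125),red=((H<8)|(H>172))&(S>150)&(V>100),board=(V<105)&(V>25)&(S>90)&((H<15)|(H>170)),mat=(V<40)&(S<120))
def blobs(c,m,z,lo,hi):
    "metric rectangles: centre, long side angle deg, sides, pixel centre"
    out=[];m=cv2.morphologyEx(m.astype(np.uint8),cv2.MORPH_OPEN,np.ones((2,2)))
    for k in cv2.findContours(m,cv2.RETR_EXTERNAL,cv2.CHAIN_APPROX_NONE)[0]:
        if len(k)<15:continue
        o,d=ray(c,k)
        if (d[:,2]>-.05).any():continue
        P=plane(c,k,z);r=cv2.minAreaRect((P*1000).astype(np.float32))
        w,l=r[1]
        if lo<max(w,l)<hi:
            b=cv2.boxPoints(r);e=max((b[1]-b[0],b[2]-b[1]),key=np.linalg.norm)
            out.append((np.round(r[0],1).tolist(),round(float(np.degrees(np.arctan2(e[1],e[0]))%180),1),np.round([max(r[1]),min(r[1])],1).tolist(),k.reshape(-1,2).mean(0).round().tolist()))
    return out
E
python3 - <<'E'
from h import *
for n in("scene","side"):
    c=dict(env.capture(n),fish=False);m=masks(c)
    for k,z,lo,hi in(("white",.015,100,190),("red",.015,60,190),("board",.008,140,260),("mat",.003,150,330)):
        for b in blobs(c,m[k],z,lo,hi):print(n,k,*b)
c=cap("wrist","wrist0");print(c["K"].tolist(),c["extrinsics"].round(4).tolist())
E
```

```text
scene white [668.2, 94.2] 89.1 [147.6, 38.9] [229.0, 268.0]
scene white [550.5, 85.7] 91.7 [151.1, 40.0] [256.0, 241.0]
scene white [667.6, -83.2] 86.5 [151.9, 38.8] [177.0, 239.0]
scene white [442.6, 88.3] 81.8 [151.7, 39.4] [282.0, 221.0]
scene white [-59.2, 96.8] 54.4 [123.5, 32.1] [371.0, 150.0]
scene white [-648.6, -183.9] 26.8 [111.8, 17.3] [377.0, 80.0]
scene white [-828.6, -34.7] 25.4 [133.4, 49.2] [423.0, 74.0]
scene white [-964.2, -2043.1] 48.8 [172.2, 40.0] [147.0, 3.0]
scene red [804.5, 195.7] 132.0 [64.0, 28.3] [222.0, 322.0]
scene red [738.3, 148.9] 63.6 [105.7, 81.4] [224.0, 295.0]
scene red [758.9, -27.6] 45.8 [76.3, 57.2] [165.0, 267.0]
scene red [557.0, -58.0] 79.6 [91.7, 33.6] [213.0, 222.0]
scene board [489.4, -291.2] 76.8 [183.2, 177.7] [174.0, 186.0]
scene board [286.1, -280.7] 44.8 [149.0, 34.1] [218.0, 158.0]
scene board [250.9, -417.6] 41.8 [241.5, 68.4] [194.0, 142.0]
scene board [424.1, -1226.2] 130.9 [187.7, 163.0] [22.0, 101.0]
scene board [70.3, -1299.6] 54.3 [151.6, 17.2] [84.0, 73.0]
scene board [-507.8, -803.7] 40.3 [172.2, 113.8] [246.0, 60.0]
scene 
[... 720 characters left out ...]
d [831.6, 47.4] 50.1 [72.4, 54.4] [386.0, 202.0]
side red [834.2, 236.4] 51.7 [86.4, 66.3] [353.0, 173.0]
side red [554.9, 1342.5] 63.4 [121.6, 88.9] [169.0, 79.0]
side red [723.7, 1257.2] 65.8 [121.8, 109.0] [208.0, 77.0]
side board [477.5, -310.4] 76.4 [177.5, 176.6] [372.0, 338.0]
side board [437.2, 2510.7] 0.1 [240.0, 71.9] [93.0, 21.0]
side mat [553.5, 310.6] 6.5 [216.0, 207.9] [277.0, 191.0]
side mat [1280.6, 2416.9] 145.2 [184.4, 169.7] [216.0, 3.0]
[[325.19226210127806, 0.0, 278.23642869424816], [0.0, 325.19226210127806, 210.18410553345507], [0.0, 0.0, 1.0]] [[1.0, -0.0006, -0.0016, 0.6248], [-0.0009, -0.9678, -0.2517, 0.0701], [-0.0014, 0.2517, -0.9678, 0.385], [0.0, 0.0, 0.0, 1.0]]
```

View pics/wrist0.png

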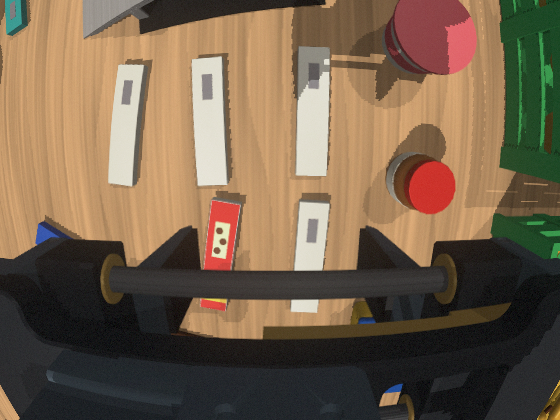

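The wrist view shows white bars at (127,125), (210,120), (313,110) and (310,255), and the red one at (220,255). The ramp's left end is at (120,20). The scene and side views disagree by about 18 mm, so I'll use the wrist view to decide between them.

```bash
python3 - <<'E'
from h import *
c=cap("wrist");m=masks(c)
for k,z,lo,hi in(("white",.015,100,190),("red",.015,60,190)):
    for b in blobs(c,m[k],z,lo,hi):print("wrist",k,*b)
print(c["extrinsics"].tolist())
# triangulate board centre, bar centres between scene and side
S=cap("scene");D=cap("side")
def blobpix(c,k,near):
    m=masks(c)[k].astype(np.uint8);n,l,st,ce=cv2.connectedComponentsWithStats(cv2.morphologyEx(m,cv2.MORPH_OPEN,np.ones((2,2))))
    return ce[1:][np.argmin(np.linalg.norm(ce[1:]-near,axis=1))]
for k,a,b in(("board",(174,186),(372,338)),("white",(256,241),(308,232)),("white",(177,239),(375,252)),("white",(282,221),(277,245))):
    pa,pb=blobpix(S,k,a),blobpix(D,k,b)
    o1,d1=ray(S,pa);o2,d2=ray(D,pb);d1=d1[0];d2=d2[0]
    A=np.c_[d1,-d2];t=np.linalg.lstsq(A,o2-o1,rcond=None)[0];p,q=o1+t[0]*d1,o2+t[1]*d2
    print(k,pa,pb,p.round(4),q.round(4))
E
```

```text
wrist white [437.4, 80.3] 81.6 [150.4, 36.3] [125.0, 125.0]
wrist white [545.6, 78.2] 91.7 [150.0, 36.5] [210.0, 122.0]
wrist white [664.2, 89.0] 88.9 [149.9, 36.9] [313.0, 112.0]
wrist red [554.9, -62.9] 79.4 [91.1, 33.0] [222.0, 237.0]
wrist red [818.1, 1.4] 57.3 [68.4, 68.1] [431.0, 188.0]
[[0.999998862747777, -0.0005951631084942164, -0.0013857431311880373, 0.6248643551865752], [-0.0009248509174552196, -0.9677929110310101, -0.2517459552980002, 0.07006778774460766], [-0.001191282473567693, 0.2517469506051592, -0.9677923608435182, 0.3850747842311866], [0.0, 0.0, 0.0, 1.0]]
board [168.49731983 186.83263848] [371.97505285 337.79323467] [ 0.4846 -0.3101 -0.0103] [ 0.4831 -0.3088 -0.0104]
white [256.61206897 241.19310345] [308.57979798 231.46666667] [0.5416 0.0809 0.0054] [0.5483 0.0746 0.0039]
white [176.94316163 239.44760213] [375.19195612 251.30164534] [ 0.6594 -0.091   0.004 ] [ 0.6662 -0.0972  0.0047]
white [282.         221.30595483] [277.16538462 245.12307692] [0.4317 0.0828 0.0042] [0.4385 0.0764 0.0019]
```

```bash
python3 -m jog '{"travel":[[5,-2,-2],[5,-2,-2],[5,-2,-2],[5,-2,-2],[5,-2,-2]],"spin":[0,0,0,0,0],"hand":[9,9,9,9,9]}' 30; python3 -m jog '{"travel":[[0,0,0],[0,0,0]],"spin":[0,0],"hand":[9,9]}'
python3 - <<'E'
from h import *
c=cap("wrist","ramp0");m=masks(c)
for k,z,lo,hi in(("white",.015,100,190),("mat",.003,100,330)):
    for b in blobs(c,m[k],z,lo,hi):print(k,*b)
E
```

```text
time_s: 1.02
ee_pos: [0.5241, 0.2515, 0.3147]
eef_rot: [3.141, -0.0, 1.571]
contact_force: [0.7, 0.3, -0.0]
width: 0.0903
grip_force: 0.0
time_s: 1.27
ee_pos: [0.5249, 0.2498, 0.3137]
eef_rot: [-3.141, 0.0, 1.571]
contact_force: [0.2, -0.5, -0.4]
width: 0.0899
grip_force: 0.0
white [-6.4, 116.1] 7.6 [137.7, 41.2] [15.0, 248.0]
```

View pics/ramp0.png

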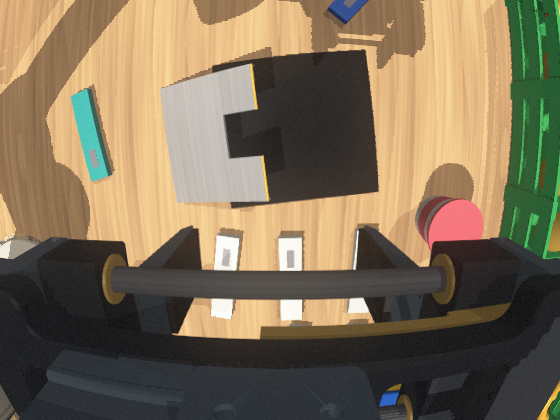

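This shows the ramp sheet on the left. Its yellow edge runs from (252,63) to (269,202), with the notch at (245,132). The mat extends right to corners (365,51) and (378,192). Next I'll compute the ramp frame.

```bash
python3 - <<'E'
from h import *
c=cap("wrist")
h=cv2.cvtColor(c["img"],cv2.COLOR_BGR2HSV)
y=(cv2.inRange(h,(18,150,120),(36,255,255))>0);y[:,:235]=0;y[:,290:]=0;y[220:]=0
v,u=np.nonzero(y);P=plane(c,np.c_[u,v],.07)*1000
d=cv2.fitLine(P.astype(np.float32),cv2.DIST_HUBER,0,.01,.01).ravel();d2=d[:2]*np.sign(d[1])
t=(P-d[2:])@d2;print(len(u),"ang",np.degrees(np.arctan2(d2[1],d2[0])),"ends",t.min(),t.max(),"mid",d[2:]+d2*(t.min()+t.max())/2, np.percentile((P-d[2:])@[d2[1],-d2[0]],[0,5,50,95,100]))
mm=masks(c)["mat"];mm[:,:285]=0;mm[230:]=0;mm[:,400:]=0;mm[:40]=0
k=max(cv2.findContours(mm.astype(np.uint8),cv2.RETR_EXTERNAL,cv2.CHAIN_APPROX_NONE)[0],key=cv2.contourArea)
r=cv2.minAreaRect((plane(c,k,.003)*1000).astype(np.float32));print(r,cv2.boxPoints(r))
for n in("scene",):
    C=cap(n)
for b in blobs(C,masks(C)["white"],.015,130,170):
    if b[0][0]>300:print(b)
E
```

```text
198 ang 96.77 ends -91.25128649050356 88.03830349816297 mid [500.52461527 314.0945598 ] [-1.37782703 -1.22790933  0.00627682  1.23390885  1.44261633]
((566.94091796875, 300.75616455078125), (0.0, 0.0), 0.0) [[566.9409  300.75616]
 [566.9409  300.75616]
 [566.9409  300.75616]
 [566.9409  300.75616]]
([668.1, 96.3], 89.1, [150.6, 38.5], [229.0, 268.0])
([550.2, 85.4], 91.6, [150.7, 39.1], [256.0, 241.0])
([667.4, -83.7], 86.6, [151.0, 38.5], [177.0, 239.0])
([442.8, 87.9], 81.9, [150.8, 37.7], [282.0, 221.0])
```

```bash
cat >> h.py <<'E'
def goal(x,y,z,yaw):
    "mm, deg -> travel in tool axes (cm) from the present pose, before the spin (rad)"
    s=env.state();p=np.array(s["ee_pos"])*1000;a=s["eef_rot"][2];d=np.array([x,y,z])-p
    c,q=np.cos(a),np.sin(a)
    w=(np.radians(yaw)-a+np.pi/2)%np.pi-np.pi/2
    b=a+w;cb,qb=np.cos(b),np.sin(b)
    print("t",round(s["time_s"],1),"p",p.round(1),"yaw",round(np.degrees(a),1),"| before-spin cm",np.round([c*d[0]+q*d[1],q*d[0]-c*d[1],-d[2]],2)/[10,10,10],"after-spin",np.round([cb*d[0]+qb*d[1],qb*d[0]-cb*d[1],-d[2]],2)/10,"spin",round(-w,3),"w",round(s["width"]*1000,1),"F",round(s["grip_force"],1))
E
python3 -m jog '{"travel":[[-4.24,-2.19,3.3],[-4.24,-2.19,3.3],[-4.24,-2.19,3.3],[-4.24,-2.19,3.3],[0,0,5.2]],"spin":[0,0,0,0,0.147],"hand":[6,6,6,6,6]}' 30
python3 -m jog '{"travel":[[0,0,5],[0,0,0]],"spin":[0,0],"hand":[6,6]}'
python3 - <<'E'
from h import *
c=cap("wrist","hov1");goal(437.4,80.3,4,81.6)
S=cap("scene")
for b in blobs(S,masks(S)["white"],.015,130,170):
    if b[0][0]>300:print(b)
E
```

```text
time_s: 2.05
ee_pos: [0.4368, 0.0776, 0.1297]
eef_rot: [3.14, 0.0, 1.418]
contact_force: [1.7, 0.4, -0.9]
width: 0.0598
grip_force: 0.0
time_s: 2.3
ee_pos: [0.4353, 0.0795, 0.0778]
eef_rot: [-3.135, 0.001, 1.422]
contact_force: [0.4, 1.1, 1.6]
width: 0.0601
grip_force: 0.0
t 2.4 p [436.6  79.8  79.6] yaw 81.5 | before-spin cm [0.059 0.068 7.558] after-spin [0.059 0.068 7.558] spin -0.001 w 60.1 F 0.0
([668.2, 96.5], 89.1, [150.9, 38.9], [229.0, 268.0])
([550.3, 83.6], 91.6, [147.1, 39.3], [258.0, 242.0])
([667.6, -83.7], 86.6, [151.0, 38.7], [177.0, 239.0])
([442.1, 88.0], 82.2, [150.7, 38.9], [282.0, 222.0])
```

View pics/hov1.png

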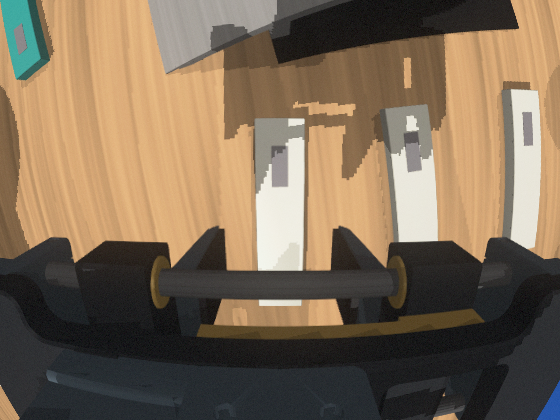

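The close view confirms the choice: a white-back bar with a grey panel, centred between the fingers at about (280,205). Now I'll descend, grip and lift.

```bash
python3 -m jog '{"travel":[[0.06,0.07,4],[0,0,2.5],[0,0,1.0],[0,0,0],[0,0,0]],"spin":[0,0,0,0,0],"hand":[6,6,6,6,3]}' 40
python3 -m jog '{"travel":[[0,0,0],[0,0,0],[0,0,0]],"spin":[0,0,0],"hand":[3,3,3]}'
python3 -m jog '{"travel":[[0,0,-3],[0,0,-5],[0,0,-4],[0,0,0]],"spin":[0,0,0,0],"hand":[3,3,3,3]}'
python3 - <<'E'
from h import *
goal(511.5,315.4,93,96.8)
c=cap("wrist","held1");
for b in blobs(c,masks(c)["white"],.015,70,350):print(b)
E
```

```text
time_s: 3.02
ee_pos: [0.439, 0.0809, 0.0061]
eef_rot: [3.14, -0.0, 1.424]
contact_force: [-0.3, -0.4, 0.1]
width: 0.0527
grip_force: 0.0
time_s: 3.4
ee_pos: [0.4384, 0.0809, 0.0054]
eef_rot: [3.141, -0.0, 1.424]
contact_force: [-1.0, 0.7, 11.7]
width: 0.0358
grip_force: 40.0
time_s: 3.9
ee_pos: [0.4397, 0.081, 0.1275]
eef_rot: [3.137, -0.001, 1.424]
contact_force: [-0.8, 0.1, -0.6]
width: 0.0358
grip_force: 40.0
t 3.9 p [439.7  81.  127.5] yaw 81.6 | before-spin cm [24.237  3.672  3.45 ] after-spin [22.423  9.905  3.45 ] spin -0.266 w 35.8 F 40.0
([442.0, 87.5], 81.4, [142.1, 63.0], [279.0, 194.0])
([544.4, 89.2], 91.7, [128.2, 37.1], [388.0, 177.0])
([664.1, 88.8], 89.1, [150.3, 36.9], [490.0, 166.0])
([408.1, 238.2], 167.1, [119.4, 83.1], [219.0, 26.0])
```

```bash
python3 -m jog '{"travel":[[4.85,0.735,-0.5],[4.85,0.735,0],[4.85,0.735,0],[4.85,0.735,0],[4.85,0.735,0.5]],"spin":[0,0,0,0,0],"hand":[3,3,3,3,3]}'
python3 -m jog '{"travel":[[0,0,0],[0,0,0],[0,0,0],[0,0,0]],"spin":[-0.133,-0.133,0,0],"hand":[3,3,3,3]}'
python3 - <<'E'
from h import *
goal(511.5,315.4,95.5,96.8)
c=cap("wrist","overramp")
E
```

```text
time_s: 4.58
ee_pos: [0.5098, 0.3168, 0.1234]
eef_rot: [-3.14, 0.001, 1.424]
contact_force: [0.4, -1.1, -0.6]
width: 0.0355
grip_force: 40.0
time_s: 5.08
ee_pos: [0.5097, 0.3151, 0.1241]
eef_rot: [-3.14, 0.0, 1.686]
contact_force: [-0.4, -0.3, -1.0]
width: 0.0356
grip_force: 40.0
t 5.1 p [509.7 315.1 124.1] yaw 96.6 | before-spin cm [0.009 0.179 2.862] after-spin [0.009 0.179 2.862] spin -0.003 w 35.6 F 40.0
```

View pics/overramp.png

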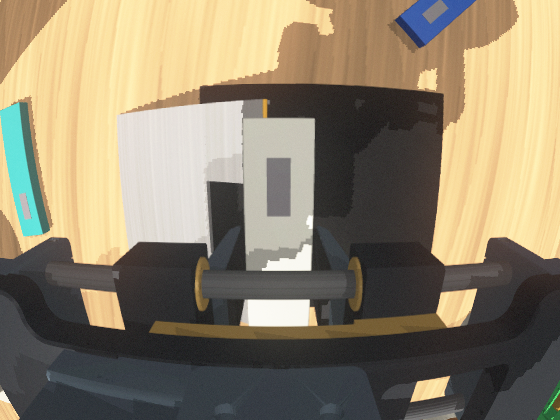

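The bar is held level and parallel to the yellow edge at (266,108). I'll lower it and release it.

```bash
python3 -m jog '{"travel":[[0,0.18,1.5],[0,0,1.35],[0,0,0],[0,0,0],[0,0,0]],"spin":[-0.003,0,0,0,0],"hand":[3,3,3,3,3]}'
python3 -m jog '{"travel":[[0,0,0],[0,0,0],[0,0,0],[0,0,0],[0,0,0]],"spin":[0,0,0,0,0],"hand":[9,9,9,9,9]}'
python3 -m jog '{"travel":[[-4,0,-4],[-4,0,-5],[0,0,-3],[0,0,0],[0,0,0]],"spin":[0,0,0,0,0],"hand":[9,9,9,9,9]}'
python3 - <<'E'
from h import *
goal(511.5,315.4,95.5,96.8)
c=cap("wrist","flip1");m=masks(c)
for k in("white","red"):
    for b in blobs(c,m[k],.018,60,350):print(k,*b)
E
```

```text
time_s: 5.75
ee_pos: [0.5121, 0.3157, 0.0968]
eef_rot: [3.141, -0.0, 1.693]
contact_force: [0.4, -0.2, -1.3]
width: 0.0354
grip_force: 40.0
time_s: 6.38
ee_pos: [0.5118, 0.3156, 0.0964]
eef_rot: [-3.142, 0.0, 1.693]
contact_force: [0.2, 0.0, 0.7]
width: 0.0826
grip_force: 0.0
time_s: 7.0
ee_pos: [0.5211, 0.2371, 0.2146]
eef_rot: [-3.141, 0.0, 1.693]
contact_force: [-0.2, -0.1, -0.4]
width: 0.09
grip_force: 0.0
t 7.0 p [521.1 237.1 214.6] yaw 97.0 | before-spin cm [7.8840e+00 2.0000e-03 1.1913e+01] after-spin [ 7.884 -0.025 11.913] spin 0.003 w 90.0 F 0.0
white [429.3, 306.0] 96.7 [209.4, 137.1] [213.0, 122.0]
red [536.3, 342.7] 99.9 [96.5, 32.9] [304.0, 99.0]
```

View pics/flip1.png

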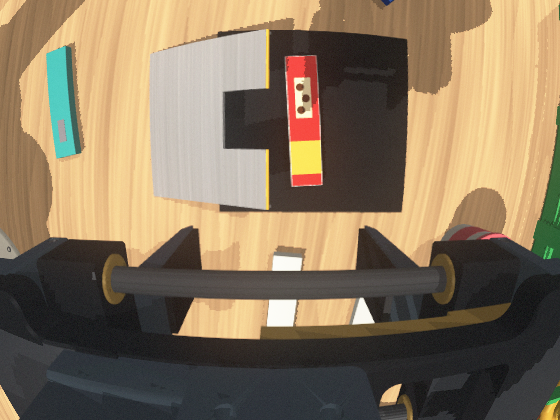

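The bar flipped and now lies red side up on the mat, centred near (304,120). I'll fit it properly from the red parts.

```bash
cat >> h.py <<'E'
def redbar(c,near,z,rad=95):
    v,u=np.nonzero(cv2.morphologyEx(masks(c)["red"].astype(np.uint8),cv2.MORPH_OPEN,np.ones((2,2))))
    o,d=ray(c,np.c_[u,v]);k=d[:,2]<-.1
    P=plane(c,np.c_[u,v][k],z)*1000;P=P[np.linalg.norm(P-near,axis=1)<rad]
    r=cv2.minAreaRect(P.astype(np.float32));b=cv2.boxPoints(r);e=max((b[1]-b[0],b[2]-b[1]),key=np.linalg.norm)
    res=np.round(r[0],1),round(float(np.degrees(np.arctan2(e[1],e[0]))%180),1)
    print("bar",*res,np.round(sorted(r[1]),1),len(P));return res
E
python3 - <<'E'
from h import *
c=cap("wrist");(x,y),a=redbar(c,(533,325),.018);goal(x,y,8,a)
E
```

```text
bar [541.  317.5] 100.3 [ 33.2 147.7] 2055
t 7.1 p [520.8 237.2 214.1] yaw 97.0 | before-spin cm [ 7.722  2.985 20.609] after-spin [ 7.538  3.422 20.609] spin -0.057 w 89.8 F 0.0
```

```bash
python3 -m jog '{"travel":[[2.58,1,2],[2.57,1,4],[2.57,0.99,4],[0,0,5],[0,0,4]],"spin":[0,0,0,0,-0.057],"hand":[6,6,6,6,6]}'
python3 -m jog '{"travel":[[0,0,1.6],[0,0,0],[0,0,0],[0,0,0]],"spin":[0,0,0,0],"hand":[6,6,6,3]}'
python3 -m jog '{"travel":[[0,0,0],[0,0,0],[0,0,0],[0,3,-0.4],[0,3,-1]],"spin":[0,0,0,0,0],"hand":[3,3,3,3,3]}'
python3 -m jog '{"travel":[[0,0,-5],[0,0,-5],[0,0,-5],[0,0,0]],"spin":[0,0,0,0],"hand":[3,3,3,3]}'
python3 - <<'E'
from h import *
goal(484,-200,200,76.6)
E
```

```text
time_s: 7.72
ee_pos: [0.5404, 0.3175, 0.0222]
eef_rot: [-3.139, 0.001, 1.752]
contact_force: [0.2, 1.0, 0.4]
width: 0.0598
grip_force: 0.0
time_s: 8.22
ee_pos: [0.5426, 0.3178, 0.0107]
eef_rot: [3.139, -0.001, 1.749]
contact_force: [-0.2, 0.0, 0.1]
width: 0.053
grip_force: 0.0
time_s: 8.85
ee_pos: [0.6011, 0.3281, 0.0232]
eef_rot: [-3.141, 0.0, 1.75]
contact_force: [0.4, -1.1, -1.0]
width: 0.0359
grip_force: 40.0
time_s: 9.35
ee_pos: [0.6027, 0.329, 0.1776]
eef_rot: [3.135, -0.002, 1.75]
contact_force: [-0.2, -0.6, -1.2]
width: 0.0354
grip_force: 40.0
t 9.3 p [602.7 329.  177.6] yaw 100.3 | before-spin cm [-49.939 -21.101  -2.235] after-spin [-54.21    0.707  -2.235] spin 0.413 w 35.4 F 40.0
```

```bash
python3 -m jog '{"travel":[[-5.5,-2.3,-0.5],[-5.6,-2.3,-0.5],[-5.55,-2.4,-0.5],[-5.55,-2.35,-0.5],[-5.55,-2.35,-0.24]],"spin":[0,0,0,0,0],"hand":[3,3,3,3,3]}'
python3 -m jog '{"travel":[[-5.55,-2.35,0],[-5.55,-2.35,0],[-5.55,-2.35,0],[-5.55,-2.35,0],[0,0,0]],"spin":[0,0,0,0,0.138],"hand":[3,3,3,3,3]}'
python3 -m jog '{"travel":[[0,0,0],[0,0,0],[0,0,0],[0,0,0]],"spin":[0.138,0.137,0,0],"hand":[3,3,3,3]}'
python3 - <<'E'
from h import *
goal(484,-299,16,76.6)
c=cap("wrist","board1")
E
```

```text
time_s: 9.98
ee_pos: [0.534, 0.0325, 0.195]
eef_rot: [-3.141, -0.0, 1.75]
contact_force: [0.9, 0.4, -1.0]
width: 0.0353
grip_force: 40.0
time_s: 10.6
ee_pos: [0.4807, -0.2046, 0.1947]
eef_rot: [-3.141, 0.0, 1.606]
contact_force: [-0.2, 1.2, -0.4]
width: 0.0358
grip_force: 40.0
time_s: 11.1
ee_pos: [0.4819, -0.2008, 0.1952]
eef_rot: [-3.141, -0.0, 1.34]
contact_force: [0.6, 0.2, -0.5]
width: 0.0359
grip_force: 40.0
t 11.1 p [ 481.9 -200.8  195.2] yaw 76.8 | before-spin cm [-9.51   2.453 17.921] after-spin [-9.502  2.483 17.921] spin 0.003 w 35.9 F 40.0
```

View pics/board1.png

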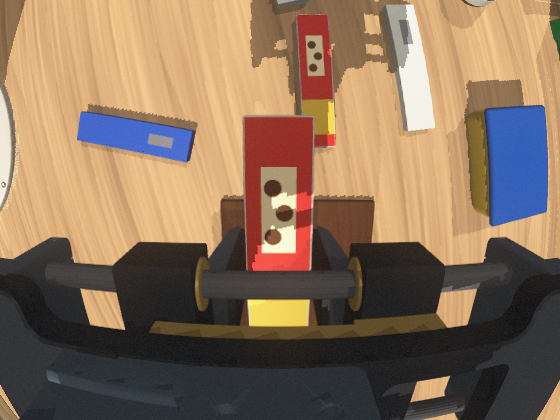

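The board sits half under the hand at (298,240). I'll back off along -x so the camera sees all of it.

```bash
python3 -m jog '{"travel":[[-5,0,-1],[-5,0.5,-1],[-5,0.5,-1],[-5,0,0],[0,0,0]],"spin":[0,0,0,0,0],"hand":[3,3,3,3,3]}'
python3 -m jog '{"travel":[[0,0,0],[0,0,0]],"spin":[0,0],"hand":[3,3]}'
python3 - <<'E'
from h import *
goal(484,-299,16,76.6)
c=cap("wrist","board2")
E
```

```text
time_s: 11.78
ee_pos: [0.4445, -0.4009, 0.2253]
eef_rot: [3.141, 0.001, 1.336]
contact_force: [-0.4, 0.6, -1.4]
width: 0.0358
grip_force: 40.0
time_s: 12.02
ee_pos: [0.4457, -0.3968, 0.2256]
eef_rot: [-3.141, -0.0, 1.338]
contact_force: [-0.3, 0.8, -1.0]
width: 0.0354
grip_force: 40.0
t 12.0 p [ 445.7 -396.8  225.6] yaw 76.7 | before-spin cm [10.399  1.477 20.958] after-spin [10.401  1.461 20.958] spin 0.002 w 35.4 F 40.0
```

View pics/board2.png

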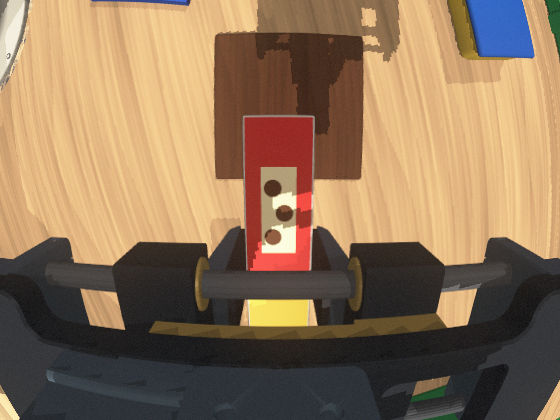

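The full board is visible, with corners near (216,33), (362,36), (361,180) and (215,178). I'll fit the board and check the held bar.

```bash
cat >> h.py <<'E'
def board(c,box):
    "fit the four edges of the dark patch inside box (u0,v0,u1,v1)"
    h=cv2.cvtColor(c["img"],cv2.COLOR_BGR2HSV);m=((h[...,2]<130)&((h[...,0]<13)|(h[...,0]>170))).astype(np.uint8)
    u0,v0,u1,v1=box;M=np.zeros_like(m);M[v0:v1,u0:u1]=m[v0:v1,u0:u1]
    M=cv2.morphologyEx(M,cv2.MORPH_OPEN,np.ones((5,5)))
    k=max(cv2.findContours(M,cv2.RETR_EXTERNAL,cv2.CHAIN_APPROX_NONE)[0],key=cv2.contourArea)
    P=plane(c,k+.5*0,.008)*1000;r=cv2.minAreaRect(P.astype(np.float32));return r,P
E
python3 - <<'E'
from h import *
c=cap("wrist");r,P=board(c,(190,10,390,200));print("board rect",r)
# edge-wise median fit with box axes
a=np.radians(r[2]);R=np.array([[np.cos(a),np.sin(a)],[-np.sin(a),np.cos(a)]]);Q=(P-r[0])@R.T
for ax in(0,1):
  o=1-ax
  for s in(-1,1):
    k=(s*Q[:,ax]>70)&(abs(Q[:,o])<75)
    if k.sum()>5:
      f=np.polyfit(Q[k,o],Q[k,ax],1);print(ax,s,k.sum(),"off",round(float(np.median(Q[k,ax])),1),"slope deg",round(float(np.degrees(np.arctan(f[0]))),2))
p=np.array(env.state()["ee_pos"])*1000
b=redbar(c,p[:2],p[2]/1000+.008,110);print(b[0]-p[:2])
for uv in((216,33),(362,36),(361,180),(215,178)):print(plane(c,uv,.008)*1000)
E
```

```text
board rect ((479.8536071777344, -304.4084167480469), (177.16075134277344, 178.03065490722656), 76.66661071777344)
0 -1 86 off -88.2 slope deg 1.26
0 1 193 off 81.6 slope deg 2.82
1 -1 132 off -87.6 slope deg 1.65
1 1 160 off 87.4 slope deg 0.08
bar [ 453.9 -364.1] 76.6 [33.9 82.1] 6906
[ 8.10845045 32.86936224]
[[ 416.38185427 -195.58316187]]
[[ 587.68031108 -238.12923361]]
[[ 546.80221918 -413.23537416]]
[[ 372.38507479 -369.61698478]]
```

```bash
python3 - <<'E'
from h import *
goal(425.1,-290.1,16,76.4)
E
```

```text
t 12.1 p [ 445.8 -397.   225.7] yaw 76.7 | before-spin cm [ 9.923 -4.476 20.971] after-spin [ 9.901 -4.524 20.971] spin 0.005 w 35.5 F 40.0
```

```bash
python3 -m jog '{"travel":[[3.3,-1.5,4],[3.3,-1.5,4],[3.32,-1.48,4],[0,0,4],[0,0,2]],"spin":[0,0,0,0.005,0],"hand":[3,3,3,3,3]}'
python3 -m jog '{"travel":[[0,0,0],[0,0,0]],"spin":[0,0],"hand":[3,3]}'
python3 - <<'E'
from h import *
goal(425.1,-290.1,16,76.4)
E
```

```text
time_s: 12.75
ee_pos: [0.4245, -0.2895, 0.0442]
eef_rot: [-3.14, -0.001, 1.333]
contact_force: [0.2, 0.4, -0.0]
width: 0.0357
grip_force: 40.0
time_s: 13.0
ee_pos: [0.4254, -0.2911, 0.0465]
eef_rot: [3.141, 0.0, 1.332]
contact_force: [0.2, 0.5, -0.7]
width: 0.0358
grip_force: 40.0
t 13.0 p [ 425.4 -291.1   46.5] yaw 76.3 | before-spin cm [ 0.091 -0.049  3.046] after-spin [ 0.091 -0.049  3.046] spin -0.001 w 35.8 F 40.0
```

```bash
python3 -m jog '{"travel":[[0.09,-0.05,1.5],[0,0,1.1],[0,0,0],[0,0,0]],"spin":[0,0,0,0],"hand":[3,3,3,3]}'
python3 -m jog '{"travel":[[0,0,0.3],[0,0,0]],"spin":[0,0],"hand":[3,3]}'
```

```text
time_s: 13.5
ee_pos: [0.4246, -0.29, 0.0196]
eef_rot: [-3.141, -0.0, 1.332]
contact_force: [-0.7, 0.2, -0.3]
width: 0.0353
grip_force: 40.0
time_s: 13.75
ee_pos: [0.4246, -0.29, 0.0166]
eef_rot: [-3.142, 0.0, 1.332]
contact_force: [-0.1, -0.1, -0.8]
width: 0.0355
grip_force: 40.0
```

```bash
python3 -m jog '{"travel":[[0,0,0.1],[0,0,0]],"spin":[0,0],"hand":[3,3]}';python3 -m jog '{"travel":[[0,0,0.1],[0,0,0]],"spin":[0,0],"hand":[3,3]}'
```

```text
time_s: 14.0
ee_pos: [0.4246, -0.29, 0.0156]
eef_rot: [-3.142, 0.0, 1.332]
contact_force: [0.1, 0.1, -0.8]
width: 0.0357
grip_force: 40.0
time_s: 14.25
ee_pos: [0.4247, -0.29, 0.0148]
eef_rot: [3.141, 0.0, 1.332]
contact_force: [-0.3, 0.2, 4.5]
width: 0.036
grip_force: 40.0
```

```bash
python3 -m jog '{"travel":[[0,0,0],[0,0,0],[0,0,0],[0,0,-3],[-2,0,-5]],"spin":[0,0,0,0,0],"hand":[5.6,5.6,5.6,5.6,6]}'
python3 -m jog '{"travel":[[-4,1,-5],[-4,2,-5],[0,1.5,-3],[0,0,0],[0,0,0]],"spin":[0,0,0,0,0],"hand":[9,9,9,9,9]}'
python3 - <<'E'
from h import *
c=cap("wrist","board3");goal(484,-299,16,76.4)
redbar(c,(425,-290),.023)
r,P=board(c,(150,5,420,230));print(r)
E
```

```text
time_s: 14.88
ee_pos: [0.419, -0.308, 0.0944]
eef_rot: [-3.138, -0.002, 1.333]
contact_force: [1.5, -0.3, 0.1]
width: 0.0597
grip_force: 0.0
time_s: 15.5
ee_pos: [0.4434, -0.3927, 0.2185]
eef_rot: [-3.14, -0.001, 1.332]
contact_force: [0.7, 0.8, -0.4]
width: 0.0898
grip_force: 0.0
t 15.6 p [ 443.2 -392.5  218.3] yaw 76.3 | before-spin cm [10.05   1.75  20.226] after-spin [10.047  1.765 20.226] spin -0.001 w 90.1 F 0.0
bar [ 425.7 -289.9] 76.3 [ 32.9 147.2] 2055
((503.6746520996094, -310.3797912597656), (177.53839111328125, 127.53050994873047), 76.98989868164062)
```

View pics/board3.png

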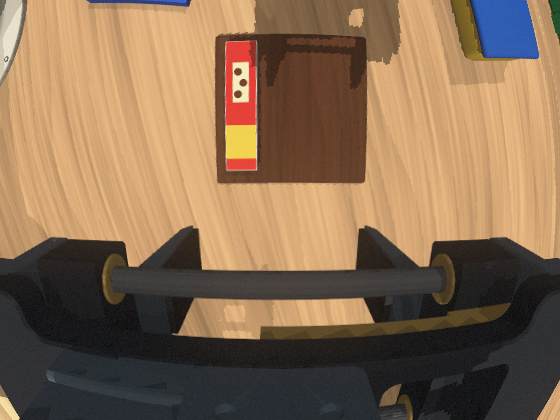

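The bar now lies on the left strip of the board, at (241,105). It agrees with the TCP to 1 mm. Next I'll fit the board edges from image gradients.

```bash
cat >> h.py <<'E'
def edges(c,spec,z=.008):
    "spec: (axis,'start','stop',pos,half) gradient peaks -> line fits; returns list of (point,dir) in mm"
    g=cv2.GaussianBlur(c["img"][...,2].astype(np.float32),(3,3),0);out=[]
    for ax,s,e,p,q,h in spec:   # ax 'v': vertical edge, rows s..e, column from p to q
        uv=[]
        for i in range(s,e):
            m=int(round(p+(q-p)*(i-s)/(e-s)));l=g[i,m-h:m+h+1] if ax=='v' else g[m-h:m+h+1,i]
            d=abs(np.diff(l));j=int(d.argmax())
            if d[j]<12 or not 0<j<len(d)-1:continue
            den=d[j-1]-2*d[j]+d[j+1];x=m-h+j+.5+(.5*(d[j-1]-d[j+1])/den if den else 0)
            uv.append((x,i) if ax=='v' else (i,x))
        P=(plane(c,uv,z)*1000).astype(np.float32);f=cv2.fitLine(P,cv2.DIST_HUBER,0,.01,.01).ravel()
        out.append((f[2:],f[:2]));print(ax,len(P),"ang",round(float(np.degrees(np.arctan2(f[1],f[0]))%180),2))
    return out
def cross(a,b):
    t=np.linalg.solve(np.c_[a[1],-b[1]],b[0]-a[0]);return a[0]+t[0]*a[1]
E
python3 - <<'E'
from h import *
c=cap("wrist")
L,R,T,B=edges(c,[('v',50,170,217,218,6),('v',70,170,366,365,6),('h',222,245,35,35,5),('h',270,355,183,183,6)])
C=[cross(a,b) for a in(L,R) for b in(T,B)];print(np.round(C,1))
n=np.array([.972,-.235]);
print("widths",np.linalg.norm(C[2]-C[0]),np.linalg.norm(C[3]-C[1]),np.linalg.norm(C[1]-C[0]),"centre",np.mean(C,0))
E
```

```text
v 120 ang 76.5
v 100 ang 76.64
h 20 ang 165.61
h 85 ang 166.68
[[ 414.2 -194.8]
 [ 371.9 -370.9]
 [ 587.5 -239.3]
 [ 546.4 -412.2]]
widths 178.98718 179.38322 181.12114 centre [ 479.99744 -304.29153]
```

```bash
python3 - <<'E'
from h import *
S=cap("scene");r=redbar(S,(553,-70),.015,100)
goal(550-17,-85-95,200,79)
E
```

```text
bar [552.5 -83.7] 79.7 [ 33.3 146.9] 179
t 15.7 p [ 443.3 -392.6  218.3] yaw 76.3 | before-spin cm [22.781  3.683  1.834] after-spin [22.583  4.746  1.834] spin -0.047 w 90.0 F 0.0
```

```bash
python3 -m jog '{"travel":[[5.7,0.9,0],[5.7,0.9,0.4],[5.7,0.9,0.7],[5.7,0.98,0.7],[0,0,0]],"spin":[0,0,0,0,-0.059],"hand":[9,9,9,9,7]}'
python3 -m jog '{"travel":[[0,0,0],[0,0,0]],"spin":[0,0],"hand":[7,7]}'
python3 - <<'E'
from h import *
c=cap("wrist","r6");(x,y),a=redbar(c,(548,-91),.015);goal(x,y,4,a)
E
```

```text
time_s: 16.27
ee_pos: [0.534, -0.1766, 0.2003]
eef_rot: [-3.14, -0.001, 1.396]
contact_force: [-0.4, -0.4, 0.3]
width: 0.0827
grip_force: 0.0
time_s: 16.52
ee_pos: [0.5333, -0.181, 0.2012]
eef_rot: [-3.141, -0.0, 1.389]
contact_force: [-0.2, 0.0, -0.5]
width: 0.0703
grip_force: 0.0
bar [549.6 -90.7] 79.6 [ 32.7 146.7] 2144
t 16.6 p [ 533.4 -181.1  201.3] yaw 79.6 | before-spin cm [ 9.188 -0.041 19.729] after-spin [ 9.188 -0.036 19.729] spin -0.001 w 70.3 F 0.0
```

```bash
python3 -m jog '{"travel":[[3,0,3],[3.1,-0.04,5],[3.08,0,5],[0,0,5],[0,0,1.7]],"spin":[0,0,0,0,0],"hand":[6,6,6,6,6]}'
python3 -m jog '{"travel":[[0,0,0],[0,0,0],[0,0,0],[0,0,0],[0,0,0]],"spin":[0,0,0,0,0],"hand":[6,6,3,3,3]}'
python3 -m jog '{"travel":[[0,0,0],[0,0,-3],[0,0,-5],[0,0,-4],[0,0,0]],"spin":[0,0,0,0,0],"hand":[3,3,3,3,3]}'
python3 - <<'E'
from h import *
goal(535.4,-317.5,45,76.6)
E
```

```text
time_s: 17.2
ee_pos: [0.5483, -0.0901, 0.0022]
eef_rot: [-3.138, -0.0, 1.39]
contact_force: [-0.2, 0.2, 0.9]
width: 0.0598
grip_force: 0.0
time_s: 17.82
ee_pos: [0.55, -0.0902, 0.005]
eef_rot: [3.141, 0.0, 1.391]
contact_force: [-2.7, -1.4, 9.1]
width: 0.0356
grip_force: 40.0
time_s: 18.45
ee_pos: [0.5513, -0.0905, 0.1273]
eef_rot: [3.136, 0.0, 1.391]
contact_force: [0.0, 0.3, -0.9]
width: 0.0359
grip_force: 40.0
t 18.4 p [551.3 -90.5 127.3] yaw 79.7 | before-spin cm [-22.615   2.491   8.228] after-spin [-22.447   3.708   8.228] spin 0.054 w 35.9 F 40.0
```

```bash
python3 -m jog '{"travel":[[-5.65,0.62,0],[-5.65,0.62,0],[-5.65,0.62,1],[-5.65,0.63,3],[0,0,4]],"spin":[0,0,0,0,0.054],"hand":[3,3,3,3,3]}'
python3 -m jog '{"travel":[[0,0,0],[0,0,0]],"spin":[0,0],"hand":[3,3]}'
python3 - <<'E'
from h import *
goal(535.4,-317.5,14,76.6)
E
```

```text
time_s: 19.08
ee_pos: [0.5336, -0.3195, 0.0438]
eef_rot: [3.14, 0.001, 1.332]
contact_force: [0.5, 1.0, -1.6]
width: 0.0359
grip_force: 40.0
time_s: 19.32
ee_pos: [0.5341, -0.3149, 0.0459]
eef_rot: [-3.141, -0.0, 1.339]
contact_force: [0.7, -0.2, -0.5]
width: 0.0357
grip_force: 40.0
t 19.3 p [ 534.1 -314.9   45.9] yaw 76.7 | before-spin cm [-0.227  0.186  3.186] after-spin [-0.227  0.187  3.186] spin 0.002 w 35.7 F 40.0
```

```bash
python3 -m jog '{"travel":[[-0.22,0.18,1.5],[0,0,1.5],[0,0,0.1],[0,0,0],[0,0,0]],"spin":[0.002,0,0,0,0],"hand":[3,3,3,3,3]}'
python3 - <<'E'
from h import *
goal(535.4,-317.5,13,76.6)
E
python3 -m jog '{"travel":[[0,0,0.1],[0,0,0]],"spin":[0,0],"hand":[3,3]}'
```

```text
time_s: 19.95
ee_pos: [0.5351, -0.3179, 0.0143]
eef_rot: [-3.142, -0.0, 1.335]
contact_force: [0.7, -1.1, -0.8]
width: 0.0354
grip_force: 40.0
t 19.9 p [ 535.1 -317.9   14.3] yaw 76.5 | before-spin cm [0.042 0.022 0.134] after-spin [0.042 0.022 0.134] spin -0.002 w 35.4 F 40.0
time_s: 20.2
ee_pos: [0.5351, -0.3179, 0.0133]
eef_rot: [-3.142, -0.0, 1.335]
contact_force: [0.7, -0.3, -0.5]
width: 0.0358
grip_force: 40.0
```

```bash
python3 -m jog '{"travel":[[0,0,0],[0,0,0],[0,0,0],[0,0,-3],[-3,0,-5]],"spin":[0,0,0,0,0],"hand":[5.6,5.6,5.6,5.6,6]}'
python3 -m jog '{"travel":[[-4,-3,-5],[-3,-3,-5],[0,0,-2],[0,0,0],[0,0,0]],"spin":[0,0,0,0,0],"hand":[9,9,9,9,9]}'
python3 - <<'E'
from h import *
c=cap("wrist","board4")
a=redbar(c,(425,-290),.023,85);b=redbar(c,(535,-317),.023,85);S=cap("scene");m=masks(S)
for q in blobs(S,m["white"],.015,130,170):
    if q[0][0]>300:print(q)
goal(545.6,78.2,100,91.7)
E
```

```text
time_s: 20.82
ee_pos: [0.5274, -0.3452, 0.0927]
eef_rot: [-3.138, -0.002, 1.337]
contact_force: [0.1, -2.0, 0.7]
width: 0.0598
grip_force: 0.0
time_s: 21.45
ee_pos: [0.4595, -0.3958, 0.204]
eef_rot: [-3.14, -0.001, 1.335]
contact_force: [0.6, 0.6, -0.6]
width: 0.0899
grip_force: 0.0
bar [ 425.4 -289.6] 76.2 [ 33.1 146.9] 2210
bar [ 536.4 -318.4] 76.5 [ 33.1 147.5] 2222
([667.6, 96.0], 89.0, [151.2, 38.6], [229.0, 268.0])
t 21.6 p [ 459.5 -395.6  203.7] yaw 76.5 | before-spin cm [48.086 -2.672 10.37 ] after-spin [47.107 10.016 10.37 ] spin -0.265 w 89.9 F 0.0
```

```bash
python3 -m jog '{"travel":[[5.55,0,0],[5.55,0,0],[5.55,0,0],[5.55,0,0],[5.55,0,0]],"spin":[0,0,0,0,0],"hand":[9,9,9,9,9]}'
python3 -m jog '{"travel":[[5.55,0,0],[5.55,0,0],[0,0,0],[0,0,0],[0,0,0]],"spin":[0,0,-0.133,-0.132,0],"hand":[7,7,7,7,7]}'
python3 - <<'E'
from h import *
c=cap("wrist","barB");
for b in blobs(c,masks(c)["white"],.015,130,160):print(b)
goal(545.6,78.2,5,91.7)
E
```

```text
time_s: 22.18
ee_pos: [0.5244, -0.1244, 0.2042]
eef_rot: [-3.14, -0.0, 1.335]
contact_force: [0.6, 0.6, -0.6]
width: 0.0896
grip_force: 0.0
time_s: 22.8
ee_pos: [0.5501, -0.0182, 0.2043]
eef_rot: [-3.14, -0.0, 1.6]
contact_force: [0.1, -0.2, 0.6]
width: 0.07
grip_force: 0.0
([545.9, 77.9], 91.5, [149.4, 36.5], [277.0, 104.0])
([664.0, 89.0], 89.1, [150.2, 36.8], [382.0, 102.0])
t 22.9 p [550.1 -18.4 204.4] yaw 91.5 | before-spin cm [ 9.666 -0.197 19.94 ] after-spin [ 9.667 -0.166 19.94 ] spin -0.003 w 70.1 F 0.0
```

```bash
python3 -m jog '{"travel":[[3.2,0,3],[3.2,-0.1,5],[3.26,-0.07,5],[0,0,5],[0,0,1.95]],"spin":[0,0,0,0,0],"hand":[6,6,6,6,6]}'
python3 -m jog '{"travel":[[0,0,0],[0,0,0],[0,0,0],[0,0,0],[0,0,0]],"spin":[0,0,0,0,0],"hand":[6,6,3,3,3]}'
python3 -m jog '{"travel":[[0,0,0],[0,0,-3],[0,0,-5],[0,0,-4],[0,0,0]],"spin":[0,0,0,0,0],"hand":[3,3,3,3,3]}'
python3 -m jog '{"travel":[[4.75,-0.55,0],[4.75,-0.56,0],[4.75,-0.56,0],[4.75,-0.56,0],[4.75,-0.55,0]],"spin":[0,0,0,0,-0.09],"hand":[3,3,3,3,3]}'
python3 -m jog '{"travel":[[0,0,0],[0,0,0]],"spin":[0,0],"hand":[3,3]}'
python3 - <<'E'
from h import *
goal(512,315.5,96,97)
E
```

```text
time_s: 23.48
ee_pos: [0.5442, 0.0782, 0.0027]
eef_rot: [-3.138, 0.0, 1.597]
contact_force: [-0.3, -0.4, 0.0]
width: 0.0602
grip_force: 0.0
time_s: 24.1
ee_pos: [0.5461, 0.0778, 0.0061]
eef_rot: [3.141, 0.0, 1.6]
contact_force: [-2.0, -1.1, 7.7]
width: 0.0358
grip_force: 40.0
time_s: 24.72
ee_pos: [0.5476, 0.0779, 0.1285]
eef_rot: [3.136, -0.0, 1.6]
contact_force: [0.2, 0.1, -0.5]
width: 0.0356
grip_force: 40.0
time_s: 25.35
ee_pos: [0.5103, 0.3157, 0.1244]
eef_rot: [-3.14, 0.001, 1.691]
contact_force: [0.2, -0.3, -0.6]
width: 0.0356
grip_force: 40.0
time_s: 25.6
ee_pos: [0.5107, 0.3139, 0.1246]
eef_rot: [-3.14, 0.001, 1.69]
contact_force: [0.8, -0.4, -0.7]
width: 0.0357
grip_force: 40.0
t 25.6 p [510.7 313.9 124.6] yaw 96.8 | before-spin cm [0.143 0.15  2.861] after-spin [0.143 0.151 2.861] spin -0.003 w 35.7 F 40.0
```

```bash
python3 -m jog '{"travel":[[0.14,0.14,1.5],[0,0,1.35],[0,0,0],[0,0,0],[0,0,0]],"spin":[-0.003,0,0,0,0],"hand":[3,3,3,3,3]}'
python3 -m jog '{"travel":[[0,0,0],[0,0,0],[0,0,0],[0,0,0],[0,0,0]],"spin":[0,0,0,0,0],"hand":[9,9,9,9,9]}'
python3 -m jog '{"travel":[[-4,0,-4],[-4,0,-5],[0,0,-3],[0,0,0],[0,0,0]],"spin":[0,0,0,0,0],"hand":[9,9,9,9,9]}'
python3 - <<'E'
from h import *
c=cap("wrist","flip2");(x,y),a=redbar(c,(533,325),.018);goal(x,y,8,a)
E
```

```text
time_s: 26.22
ee_pos: [0.5127, 0.3161, 0.0975]
eef_rot: [3.141, -0.0, 1.693]
contact_force: [0.1, -0.6, -0.9]
width: 0.0356
grip_force: 40.0
time_s: 26.85
ee_pos: [0.5124, 0.316, 0.0971]
eef_rot: [3.142, -0.0, 1.693]
contact_force: [-0.4, -0.1, -0.1]
width: 0.0827
grip_force: 0.0
time_s: 27.48
ee_pos: [0.5217, 0.2376, 0.2153]
eef_rot: [-3.141, 0.0, 1.693]
contact_force: [-0.2, 0.1, -0.4]
width: 0.0903
grip_force: 0.0
bar [543.8 320.5] 98.2 [ 32.9 146.7] 2042
t 27.5 p [521.5 237.6 214.9] yaw 97.0 | before-spin cm [ 7.959  3.23  20.692] after-spin [ 7.891  3.395 20.692] spin -0.021 w 90.0 F 0.0
```

```bash
python3 -m jog '{"travel":[[2.65,1.08,2],[2.65,1.08,4],[2.66,1.07,4],[0,0,5],[0,0,4]],"spin":[0,0,0,0,-0.021],"hand":[6,6,6,6,6]}'
python3 -m jog '{"travel":[[0,0,1.6],[0,0,0],[0,0,0],[0,0,0],[0,0,0]],"spin":[0,0,0,0,0],"hand":[6,6,6,3,3]}'
python3 -m jog '{"travel":[[0,0,0],[0,0,0],[0,3,-0.4],[0,3,-1],[0,0,-5]],"spin":[0,0,0,0,0],"hand":[3,3,3,3,3]}'
python3 -m jog '{"travel":[[0,0,-5],[0,0,-4],[0,0,0]],"spin":[0,0,0],"hand":[3,3,3]}'
python3 - <<'E'
from h import *
goal(493.2,-248.9,120,166.6)
E
```

```text
time_s: 28.15
ee_pos: [0.5429, 0.3206, 0.0226]
eef_rot: [-3.139, 0.001, 1.715]
contact_force: [0.6, -0.4, 0.2]
width: 0.0602
grip_force: 0.0
time_s: 28.78
ee_pos: [0.5449, 0.3207, 0.0109]
eef_rot: [3.14, -0.0, 1.714]
contact_force: [0.2, -0.1, -0.1]
width: 0.043
grip_force: 0.0
time_s: 29.4
ee_pos: [0.604, 0.3283, 0.0719]
eef_rot: [-3.138, 0.001, 1.713]
contact_force: [0.6, 0.4, -1.2]
width: 0.0358
grip_force: 40.0
time_s: 29.78
ee_pos: [0.6054, 0.3297, 0.1675]
eef_rot: [3.136, -0.002, 1.714]
contact_force: [0.2, -0.6, -0.8]
width: 0.0357
grip_force: 40.0
t 29.8 p [605.4 329.7 167.5] yaw 98.2 | before-spin cm [-55.675 -19.355   4.751] after-spin [ -2.492 -58.89    4.751] spin -1.194 w 35.7 F 40.0
```

```bash
python3 -m jog '{"travel":[[-5.57,-1.94,0],[-5.57,-1.94,0],[-5.57,-1.94,0],[-5.57,-1.94,0],[-5.57,-1.94,0]],"spin":[0,0,0,0,0],"hand":[3,3,3,3,3]}'
python3 -m jog '{"travel":[[-5.57,-1.93,0],[-5.57,-1.93,0],[-5.57,-1.93,0],[-5.57,-1.93,0],[-5.55,-1.93,0]],"spin":[0,0,0,0,0],"hand":[3,3,3,3,3]}'
python3 -m jog '{"travel":[[0,0,0],[0,0,0],[0,0,0],[0,0,1],[0,0,2]],"spin":[-0.171,-0.171,-0.171,-0.171,-0.17],"hand":[3,3,3,3,3]}'
python3 -m jog '{"travel":[[0,0,3],[0,0,2.5],[0,0,0],[0,0,0]],"spin":[-0.17,-0.17,0,0],"hand":[3,3,3,3]}'
python3 - <<'E'
from h import *
goal(493.2,-248.9,32,166.6)
E
```

```text
time_s: 30.4
ee_pos: [0.5463, 0.0379, 0.163]
eef_rot: [-3.14, -0.0, 1.714]
contact_force: [0.5, -0.5, -0.9]
width: 0.036
grip_force: 40.0
time_s: 31.02
ee_pos: [0.4905, -0.2512, 0.1631]
eef_rot: [-3.141, -0.001, 1.714]
contact_force: [0.7, -0.4, 0.4]
width: 0.0357
grip_force: 40.0
time_s: 31.65
ee_pos: [0.4915, -0.2496, 0.1332]
eef_rot: [-3.142, 0.0, 2.573]
contact_force: [-0.1, -0.2, -0.6]
width: 0.0356
grip_force: 40.0
time_s: 32.15
ee_pos: [0.4917, -0.2497, 0.0793]
eef_rot: [-3.142, 0.0, 2.904]
contact_force: [-0.3, -0.3, 0.1]
width: 0.0356
grip_force: 40.0
t 32.1 p [ 491.7 -249.7   79.3] yaw 166.4 | before-spin cm [-0.123  0.115  4.73 ] after-spin [-0.124  0.115  4.73 ] spin -0.004 w 35.6 F 40.0
```

```bash
python3 -m jog '{"travel":[[-0.12,0.12,2],[0,0,2.5],[0,0,0],[0,0,0],[0,0,0]],"spin":[-0.004,0,0,0,0],"hand":[3,3,3,3,3]}'
python3 - <<'E'
from h import *
goal(493.2,-248.9,31,166.6)
E
python3 -m jog '{"travel":[[0,0,0.15],[0,0,0]],"spin":[0,0],"hand":[3,3]}'
python3 -m jog '{"travel":[[0,0,0.1],[0,0,0]],"spin":[0,0],"hand":[3,3]}'
```

```text
time_s: 32.78
ee_pos: [0.4937, -0.2492, 0.0351]
eef_rot: [-3.141, 0.002, 2.911]
contact_force: [-0.0, 0.1, -0.0]
width: 0.0353
grip_force: 40.0
t 32.8 p [ 493.7 -249.2   35.1] yaw 166.8 | before-spin cm [0.054 0.017 0.412] after-spin [0.054 0.017 0.412] spin 0.003 w 35.3 F 40.0
time_s: 33.02
ee_pos: [0.4931, -0.2488, 0.0326]
eef_rot: [-3.142, 0.0, 2.912]
contact_force: [-0.8, -0.3, -0.5]
width: 0.0354
grip_force: 40.0
time_s: 33.28
ee_pos: [0.493, -0.2487, 0.0313]
eef_rot: [3.142, -0.0, 2.912]
contact_force: [-0.0, -0.2, -0.5]
width: 0.0357
grip_force: 40.0
```

```bash
python3 -m jog '{"travel":[[0,0,0.1],[0,0,0]],"spin":[0,0],"hand":[3,3]}'
python3 -m jog '{"travel":[[0,0,0.1],[0,0,0]],"spin":[0,0],"hand":[3,3]}'
```

```text
time_s: 33.52
ee_pos: [0.4931, -0.2488, 0.0305]
eef_rot: [-3.142, 0.0, 2.912]
contact_force: [-0.4, 0.5, 1.4]
width: 0.0353
grip_force: 40.0
time_s: 33.78
ee_pos: [0.4932, -0.2488, 0.0304]
eef_rot: [-3.141, 0.001, 2.912]
contact_force: [-5.1, 3.5, 23.1]
width: 0.0356
grip_force: 40.0
```

```bash
python3 -m jog '{"travel":[[0,0,-0.08],[0,0,0],[0,0,0],[0,0,-3],[0,0,-5]],"spin":[0,0,0,0,0],"hand":[3,5.6,5.6,5.6,6]}'
python3 -m jog '{"travel":[[0,0,-4],[0,0,-3],[0,0,-1],[0,0,0],[0,0,0]],"spin":[0.17,0.17,0.17,0.17,0.17],"hand":[6,6,6,6,6]}'
python3 -m jog '{"travel":[[0,0,0],[0,0,0],[0,0,0],[0,0,0]],"spin":[0.17,0.17,0.166,0],"hand":[6,6,6,6]}'
python3 - <<'E'
from h import *
goal(664,-8,200,89.1)
c=cap("wrist","l2");redbar(c,(493,-249),.038)
E
```

```text
time_s: 34.4
ee_pos: [0.4922, -0.2482, 0.1098]
eef_rot: [3.14, -0.003, 2.912]
contact_force: [-0.3, -0.6, 0.3]
width: 0.0596
grip_force: 0.0
time_s: 35.02
ee_pos: [0.493, -0.2488, 0.1903]
eef_rot: [3.142, 0.0, 2.056]
contact_force: [-0.5, 0.2, 1.3]
width: 0.06
grip_force: 0.0
time_s: 35.52
ee_pos: [0.493, -0.2487, 0.19]
eef_rot: [-3.141, -0.0, 1.557]
contact_force: [-1.1, 0.5, -0.0]
width: 0.0599
grip_force: 0.0
t 35.5 p [ 493.  -248.7  190. ] yaw 89.2 | before-spin cm [24.314 16.752 -0.996] after-spin [24.339 16.717 -0.996] spin 0.001 w 59.9 F 0.0
bar [ 485.4 -274.7] 164.6 [ 91.8 148.5] 3764
```

```bash
python3 -m jog '{"travel":[[4.86,3.35,-0.2],[4.86,3.35,-0.2],[4.86,3.35,-0.2],[4.86,3.35,-0.2],[4.87,3.35,-0.2]],"spin":[0,0,0,0,0],"hand":[7,7,7,7,7]}'
python3 -m jog '{"travel":[[0,0,0],[0,0,0]],"spin":[0,0],"hand":[7,7]}'
python3 - <<'E'
from h import *
c=cap("wrist","barC");
for b in blobs(c,masks(c)["white"],.015,110,160):print(b)
goal(664,89,5.5,89.1)
S=cap("scene")
for b in blobs(S,masks(S)["white"],.015,130,170):
    if b[0][0]>300:print(b)
E
```

```text
time_s: 36.2
ee_pos: [0.6651, -0.0064, 0.2002]
eef_rot: [-3.142, 0.0, 1.56]
contact_force: [0.6, -0.5, -0.0]
width: 0.0699
grip_force: 0.0
time_s: 36.45
ee_pos: [0.6638, -0.0083, 0.1998]
eef_rot: [-3.141, 0.0, 1.559]
contact_force: [-1.0, -0.3, 1.0]
width: 0.0704
grip_force: 0.0
([663.9, 89.2], 89.4, [148.8, 35.9], [278.0, 104.0])
t 36.5 p [663.6  -8.9 200. ] yaw 89.2 | before-spin cm [ 9.793 -0.094 19.447] after-spin [ 9.793 -0.116 19.447] spin 0.002 w 70.1 F 0.0
([668.1, 95.9], 89.1, [151.0, 38.6], [229.0, 268.0])
([667.6, -83.7], 86.6, [151.0, 38.7], [177.0, 239.0])
```

```bash
python3 -m jog '{"travel":[[3.2,0,3],[3.3,-0.05,5],[3.29,-0.05,5],[0,0,4.5],[0,0,1.9]],"spin":[0,0,0,0,0],"hand":[6,6,6,6,6]}'
python3 -m jog '{"travel":[[0,0,0],[0,0,0],[0,0,0],[0,0,0],[0,0,0]],"spin":[0,0,0,0,0],"hand":[6,6,3,3,3]}'
python3 -m jog '{"travel":[[0,0,0],[0,0,-3],[0,0,-5],[0,0,-4],[0,0,0]],"spin":[0,0,0,0,0],"hand":[3,3,3,3,3]}'
python3 -m jog '{"travel":[[4.49,-3.09,0],[4.49,-3.09,0],[4.49,-3.09,0],[4.49,-3.09,0],[4.49,-3.09,0]],"spin":[0,0,0,0,-0.135],"hand":[3,3,3,3,3]}'
python3 -m jog '{"travel":[[0,0,0],[0,0,0]],"spin":[0,0],"hand":[3,3]}'
python3 - <<'E'
from h import *
goal(512,315.5,96,97)
E
```

```text
time_s: 37.17
ee_pos: [0.6631, 0.0887, 0.0041]
eef_rot: [-3.138, 0.0, 1.556]
contact_force: [0.5, -0.2, -1.0]
width: 0.0598
grip_force: 0.0
time_s: 37.8
ee_pos: [0.6649, 0.0897, 0.0068]
eef_rot: [3.141, -0.0, 1.556]
contact_force: [-1.0, -0.3, 7.7]
width: 0.0357
grip_force: 40.0
time_s: 38.42
ee_pos: [0.6666, 0.0898, 0.1297]
eef_rot: [3.136, -0.0, 1.556]
contact_force: [-0.5, 0.6, -0.6]
width: 0.0354
grip_force: 40.0
time_s: 39.05
ee_pos: [0.512, 0.3176, 0.1253]
eef_rot: [-3.14, 0.0, 1.693]
contact_force: [0.4, 0.3, -0.6]
width: 0.0356
grip_force: 40.0
time_s: 39.3
ee_pos: [0.5134, 0.3163, 0.1256]
eef_rot: [-3.141, 0.001, 1.691]
contact_force: [0.7, -0.4, -1.2]
width: 0.0354
grip_force: 40.0
t 39.3 p [513.4 316.3 125.6] yaw 96.9 | before-spin cm [-0.06  -0.144  2.955] after-spin [-0.06  -0.144  2.955] spin -0.002 w 35.4 F 40.0
```

```bash
python3 -m jog '{"travel":[[-0.06,-0.14,1.5],[0,0,1.45],[0,0,0],[0,0,0],[0,0,0]],"spin":[-0.002,0,0,0,0],"hand":[3,3,3,3,3]}'
python3 -m jog '{"travel":[[0,0,0],[0,0,0],[0,0,0],[0,0,0],[0,0,0]],"spin":[0,0,0,0,0],"hand":[9,9,9,9,9]}'
python3 -m jog '{"travel":[[-4,0,-4],[-4,0,-5],[0,0,-3],[0,0,0],[0,0,0]],"spin":[0,0,0,0,0],"hand":[9,9,9,9,9]}'
python3 - <<'E'
from h import *
c=cap("wrist","flip3");(x,y),a=redbar(c,(533,325),.018);goal(x,y,8,a)
E
```

```text
time_s: 39.92
ee_pos: [0.5126, 0.3158, 0.0971]
eef_rot: [3.141, -0.0, 1.693]
contact_force: [0.4, 1.0, -0.0]
width: 0.0354
grip_force: 40.0
time_s: 40.55
ee_pos: [0.5123, 0.3157, 0.0967]
eef_rot: [3.142, -0.0, 1.693]
contact_force: [1.4, 0.5, -0.3]
width: 0.0829
grip_force: 0.0
time_s: 41.18
ee_pos: [0.5215, 0.2373, 0.2149]
eef_rot: [-3.141, 0.0, 1.693]
contact_force: [-0.5, -0.7, 0.3]
width: 0.09
grip_force: 0.0
bar [543.9 319.7] 97.0 [ 32.7 147.4] 2050
t 41.2 p [521.3 237.3 214.5] yaw 97.0 | before-spin cm [ 7.903  3.249 20.652] after-spin [ 7.903  3.248 20.652] spin 0.0 w 90.0 F 0.0
```

Flipped again. I'll pick it up and take it to the second slot of layer 2.

```bash
python3 -m jog '{"travel":[[2.63,1.08,2],[2.63,1.08,4],[2.64,1.09,4],[0,0,5],[0,0,4]],"spin":[0,0,0,0,0],"hand":[6,6,6,6,6]}'
python3 -m jog '{"travel":[[0,0,1.6],[0,0,0],[0,0,0],[0,0,0],[0,0,0]],"spin":[0,0,0,0,0],"hand":[6,6,6,3,3]}'
python3 -m jog '{"travel":[[0,0,0],[0,0,0],[0,3,-0.4],[0,3,-1],[0,0,-5]],"spin":[0,0,0,0,0],"hand":[3,3,3,3,3]}'
python3 -m jog '{"travel":[[0,0,-5],[0,0,-4],[0,0,0]],"spin":[0,0,0],"hand":[3,3,3]}'
python3 - <<'E'
from h import *
goal(466.8,-359.7,120,166.6)
E
```

```text
time_s: 41.85
ee_pos: [0.543, 0.3197, 0.0222]
eef_rot: [-3.139, 0.001, 1.694]
contact_force: [0.2, -0.1, 0.5]
width: 0.06
grip_force: 0.0
time_s: 42.48
ee_pos: [0.545, 0.3198, 0.0104]
eef_rot: [3.14, -0.0, 1.693]
contact_force: [-0.4, 1.2, -0.4]
width: 0.0428
grip_force: 0.0
time_s: 43.1
ee_pos: [0.6043, 0.3262, 0.0715]
eef_rot: [-3.138, 0.001, 1.692]
contact_force: [-0.1, 0.7, -0.4]
width: 0.0359
grip_force: 40.0
time_s: 43.48
ee_pos: [0.6057, 0.3276, 0.1671]
eef_rot: [3.136, -0.002, 1.693]
contact_force: [0.6, -0.3, -1.6]
width: 0.0357
grip_force: 40.0
t 43.5 p [605.7 327.6 167.1] yaw 97.0 | before-spin cm [-66.531 -22.151   4.71 ] after-spin [ -2.419 -70.08    4.71 ] spin -1.215 w 35.7 F 40.0
```

```bash
python3 -m jog '{"travel":[[-5.54,-1.85,0],[-5.54,-1.85,0],[-5.54,-1.85,0],[-5.54,-1.85,0],[-5.54,-1.85,0]],"spin":[0,0,0,0,0],"hand":[3,3,3,3,3]}'
python3 -m jog '{"travel":[[-5.54,-1.85,0],[-5.54,-1.84,0],[-5.55,-1.84,0],[-5.55,-1.84,0],[-5.55,-1.84,0]],"spin":[0,0,0,0,0],"hand":[3,3,3,3,3]}'
python3 -m jog '{"travel":[[-5.55,-1.84,0],[-5.55,-1.84,0],[0,0,0],[0,0,0],[0,0,0]],"spin":[0,0,-0.174,-0.174,-0.174],"hand":[3,3,3,3,3]}'
python3 -m jog '{"travel":[[0,0,1],[0,0,2],[0,0,3],[0,0,2.5],[0,0,0]],"spin":[-0.174,-0.174,-0.174,-0.171,0],"hand":[3,3,3,3,3]}'
python3 -m jog '{"travel":[[0,0,0]],"spin":[0],"hand":[3]}'
python3 - <<'E'
from h import *
goal(466.8,-359.7,32,166.6)
E
```

```text
time_s: 44.1
ee_pos: [0.5448, 0.0391, 0.1626]
eef_rot: [-3.14, -0.0, 1.693]
contact_force: [0.6, -0.7, -0.8]
width: 0.0356
grip_force: 40.0
time_s: 44.72
ee_pos: [0.4872, -0.2473, 0.1627]
eef_rot: [-3.141, -0.001, 1.693]
contact_force: [1.1, -0.4, -1.2]
width: 0.0356
grip_force: 40.0
time_s: 45.35
ee_pos: [0.4646, -0.3601, 0.1624]
eef_rot: [-3.141, -0.002, 2.22]
contact_force: [0.6, -0.4, -1.8]
width: 0.0357
grip_force: 40.0
time_s: 45.98
ee_pos: [0.4639, -0.3591, 0.0763]
eef_rot: [3.139, -0.004, 2.907]
contact_force: [0.2, -0.3, -0.6]
width: 0.0358
grip_force: 40.0
time_s: 46.1
ee_pos: [0.4654, -0.3605, 0.0789]
eef_rot: [-3.142, 0.0, 2.904]
contact_force: [1.0, -0.4, -1.5]
width: 0.0353
grip_force: 40.0
t 46.1 p [ 465.4 -360.5   78.9] yaw 166.4 | before-spin cm [-0.119  0.107  4.694] after-spin [-0.119  0.107  4.694] spin -0.004 w 35.3 F 40.0
```

```bash
python3 -m jog '{"travel":[[-0.12,0.11,2],[0,0,2.5],[0,0,0.2],[0,0,0],[0,0,0]],"spin":[-0.004,0,0,0,0],"hand":[3,3,3,3,3]}'
python3 -m jog '{"travel":[[0,0,0.1],[0,0,0]],"spin":[0,0],"hand":[3,3]}'
python3 - <<'E'
from h import *
goal(466.8,-359.7,30.5,166.6)
E
```

```text
time_s: 46.72
ee_pos: [0.4672, -0.3601, 0.0327]
eef_rot: [-3.141, 0.002, 2.911]
contact_force: [0.1, -0.3, -0.3]
width: 0.0355
grip_force: 40.0
time_s: 46.98
ee_pos: [0.4668, -0.3597, 0.0308]
eef_rot: [-3.141, 0.0, 2.912]
contact_force: [0.3, 0.0, -0.1]
width: 0.0355
grip_force: 40.0
t 47.0 p [ 466.8 -359.7   30.8] yaw 166.8 | before-spin cm [ 0.001 -0.005  0.03 ] after-spin [ 0.001 -0.005  0.03 ] spin 0.004 w 35.5 F 40.0
```

```bash
python3 -m jog '{"travel":[[0,0,0],[0,0,0],[0,0,0],[0,0,-3],[0,0,-5]],"spin":[0,0,0,0,0],"hand":[5.6,5.6,5.6,5.6,6]}'
python3 -m jog '{"travel":[[-3.3,1.9,-4],[-3.3,1.9,-4],[-3.3,1.9,-2],[0,0,0],[0,0,0]],"spin":[0,0,0,0,0],"hand":[9,9,9,9,9]}'
python3 - <<'E'
from h import *
c=cap("wrist","tower2");s=env.state();print(s["ee_pos"],s["eef_rot"][2])
redbar(c,(493.2,-248.9),.038,80);redbar(c,(466.8,-359.7),.038,80)
cv2.imwrite("pics/tower2c.png",c["img"][0:260])
E
```

```text
time_s: 47.6
ee_pos: [0.4659, -0.3588, 0.1102]
eef_rot: [3.14, -0.003, 2.912]
contact_force: [1.0, -1.1, -0.7]
width: 0.0596
grip_force: 0.0
time_s: 48.22
ee_pos: [0.5755, -0.3264, 0.2099]
eef_rot: [3.141, -0.001, 2.912]
contact_force: [0.0, 0.1, -1.0]
width: 0.0903
grip_force: 0.0
[ 0.57510108 -0.326577    0.20970055] 2.911470962285949
bar [ 485.8 -273.8] 167.3 [ 87.7 146.7] 3363
bar [ 471.6 -333.7] 166.4 [ 86.1 146.9] 3330
```

View pics/tower2c.png

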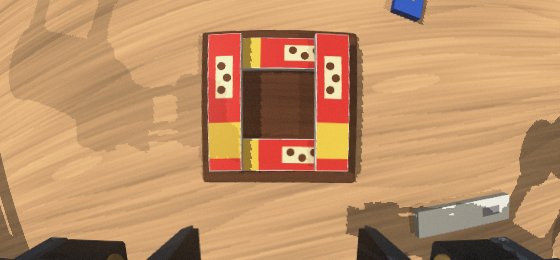

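The picture shows layers 1 and 2 forming a clean square frame on the board, from (204,32) to (355,182). The last white bar is at (462,213).

```bash
python3 -m jog '{"travel":[[0,0,0],[0,0,0],[0,0,0],[0,0,0],[0,0,0]],"spin":[0.175,0.175,0.175,0.175,0.175],"hand":[9,9,9,9,9]}'
python3 -m jog '{"travel":[[0,0,0],[0,0,0],[0,0,0],[4.8,2.4,0.3],[4.8,2.4,0.3]],"spin":[0.175,0.175,0.176,0,0],"hand":[7,7,7,7,7]}'
python3 -m jog '{"travel":[[4.8,2.5,0.3],[0,0,0],[0,0,0]],"spin":[0,0,0],"hand":[7,7,7]}'
python3 - <<'E'
from h import *
c=cap("wrist","barD");
for b in blobs(c,masks(c)["white"],.015,110,160):
    print(b)
    if abs(b[0][0]-664)<60 and abs(b[0][1]+91)<60: goal(*b[0],5.5,b[1])
E
```

```text
time_s: 48.9
ee_pos: [0.5748, -0.3269, 0.2098]
eef_rot: [-3.141, -0.001, 2.03]
contact_force: [0.5, 0.3, -0.5]
width: 0.09
grip_force: 0.0
time_s: 49.52
ee_pos: [0.6291, -0.2335, 0.2038]
eef_rot: [-3.14, -0.0, 1.508]
contact_force: [0.9, -0.7, -0.5]
width: 0.0699
grip_force: 0.0
time_s: 49.9
ee_pos: [0.6567, -0.1878, 0.201]
eef_rot: [-3.14, 0.0, 1.511]
contact_force: [0.0, -0.5, -0.3]
width: 0.0702
grip_force: 0.0
([663.3, -92.2], 86.6, [148.0, 36.3], [279.0, 105.0])
t 50.0 p [ 656.6 -188.3  201.1] yaw 86.5 | before-spin cm [ 9.636  0.077 19.564] after-spin [ 9.636  0.094 19.564] spin -0.002 w 69.9 F 0.0
```

```bash
python3 -m jog '{"travel":[[3.2,0.08,3],[3.2,0,5],[3.23,0,5],[0,0,4.5],[0,0,2.05]],"spin":[0,0,0,0,0],"hand":[6,6,6,6,6]}'
python3 -m jog '{"travel":[[0,0,0],[0,0,0],[0,0,0],[0,0,0],[0,0,0]],"spin":[0,0,0,0,0],"hand":[6,6,3,3,3]}'
python3 -m jog '{"travel":[[0,0,0],[0,0,-3],[0,0,-5],[0,0,-4],[0,0,0]],"spin":[0,0,0,0,0],"hand":[3,3,3,3,3]}'
python3 -m jog '{"travel":[[4.97,-2.2,0],[4.97,-2.2,0],[4.97,-2.2,0],[4.97,-2.2,0],[4.97,-2.2,0]],"spin":[0,0,0,0,0],"hand":[3,3,3,3,3]}'
python3 -m jog '{"travel":[[4.97,-2.2,0],[4.97,-2.2,0],[4.97,-2.2,0],[0,0,0],[0,0,0]],"spin":[0,0,0,-0.18,0],"hand":[3,3,3,3,3]}'
python3 - <<'E'
from h import *
goal(512,315.5,96,97)
E
```

```text
time_s: 50.58
ee_pos: [0.6625, -0.092, 0.0038]
eef_rot: [-3.138, -0.0, 1.51]
contact_force: [-0.5, 0.1, 0.5]
width: 0.0598
grip_force: 0.0
time_s: 51.2
ee_pos: [0.6644, -0.0913, 0.0066]
eef_rot: [3.141, 0.0, 1.511]
contact_force: [-1.3, 0.3, 7.3]
width: 0.0352
grip_force: 40.0
time_s: 51.82
ee_pos: [0.666, -0.0915, 0.1295]
eef_rot: [3.136, 0.001, 1.511]
contact_force: [-0.7, -0.0, -0.8]
width: 0.0357
grip_force: 40.0
time_s: 52.45
ee_pos: [0.5679, 0.1649, 0.1251]
eef_rot: [-3.14, 0.0, 1.511]
contact_force: [0.5, 0.8, -1.1]
width: 0.0355
grip_force: 40.0
time_s: 53.08
ee_pos: [0.5115, 0.3164, 0.1251]
eef_rot: [-3.14, 0.001, 1.691]
contact_force: [-0.2, -0.1, -0.5]
width: 0.0358
grip_force: 40.0
t 53.1 p [511.5 316.4 125.1] yaw 96.9 | before-spin cm [-0.099  0.034  2.911] after-spin [-0.1    0.033  2.911] spin -0.002 w 35.8 F 40.0
```

```bash
python3 -m jog '{"travel":[[-0.1,0.03,1.5],[0,0,1.4],[0,0,0],[0,0,0],[0,0,0]],"spin":[-0.002,0,0,0,0],"hand":[3,3,3,3,3]}'
python3 -m jog '{"travel":[[0,0,0],[0,0,0],[0,0,0],[0,0,0],[0,0,0]],"spin":[0,0,0,0,0],"hand":[9,9,9,9,9]}'
python3 -m jog '{"travel":[[-4,0,-4],[-4,0,-5],[0,0,-3],[0,0,0],[0,0,0]],"spin":[0,0,0,0,0],"hand":[9,9,9,9,9]}'
python3 - <<'E'
from h import *
c=cap("wrist","flip4");(x,y),a=redbar(c,(533,325),.018);goal(x,y,8,a)
E
```

```text
time_s: 53.7
ee_pos: [0.513, 0.3154, 0.0974]
eef_rot: [3.141, -0.0, 1.692]
contact_force: [0.6, 0.1, -0.8]
width: 0.0356
grip_force: 40.0
time_s: 54.32
ee_pos: [0.5127, 0.3153, 0.097]
eef_rot: [-3.142, -0.0, 1.693]
contact_force: [-0.1, -0.4, -0.3]
width: 0.0826
grip_force: 0.0
time_s: 54.95
ee_pos: [0.522, 0.2368, 0.2152]
eef_rot: [-3.141, 0.0, 1.693]
contact_force: [-0.0, 0.2, -0.5]
width: 0.09
grip_force: 0.0
bar [543.  317.6] 95.8 [ 33.2 147.4] 2046
t 55.0 p [521.8 236.9 214.8] yaw 97.0 | before-spin cm [ 7.751  3.094 20.681] after-spin [ 7.815  2.929 20.681] spin 0.021 w 90.0 F 0.0
```

```bash
python3 -m jog '{"travel":[[2.58,1.03,2],[2.58,1.03,4],[2.59,1.03,4],[0,0,5],[0,0,4]],"spin":[0,0,0,0,0.021],"hand":[6,6,6,6,6]}'
python3 -m jog '{"travel":[[0,0,1.6],[0,0,0],[0,0,0],[0,0,0],[0,0,0]],"spin":[0,0,0,0,0],"hand":[6,6,6,3,3]}'
python3 -m jog '{"travel":[[0,0,0],[0,0,0],[0,3,-0.4],[0,3,-1],[0,0,-5]],"spin":[0,0,0,0,0],"hand":[3,3,3,3,3]}'
python3 -m jog '{"travel":[[0,0,-5],[0,0,-4],[0,0,0]],"spin":[0,0,0],"hand":[3,3,3]}'
python3 - <<'E'
from h import *
goal(535.4,-317.5,120,76.6)
E
```

```text
time_s: 55.62
ee_pos: [0.5421, 0.3176, 0.0225]
eef_rot: [-3.139, 0.001, 1.673]
contact_force: [-0.6, -0.1, -0.8]
width: 0.0601
grip_force: 0.0
time_s: 56.25
ee_pos: [0.5441, 0.3177, 0.0108]
eef_rot: [3.14, -0.0, 1.672]
contact_force: [-0.1, 0.2, -0.2]
width: 0.043
grip_force: 0.0
time_s: 56.88
ee_pos: [0.6035, 0.3228, 0.0718]
eef_rot: [-3.138, 0.001, 1.671]
contact_force: [0.3, 0.8, -0.8]
width: 0.0356
grip_force: 40.0
time_s: 57.25
ee_pos: [0.6049, 0.3243, 0.1674]
eef_rot: [3.136, -0.002, 1.672]
contact_force: [-0.2, -0.8, -1.7]
width: 0.0354
grip_force: 40.0
t 57.2 p [604.9 324.3 167.4] yaw 95.8 | before-spin cm [-63.149 -13.384   4.741] after-spin [-64.04    8.114   4.741] spin 0.335 w 35.4 F 40.0
```

12 rows of about [-5.26, -1.115].

```bash
python3 -m jog '{"travel":[[-5.26,-1.115,0],[-5.26,-1.115,0],[-5.26,-1.115,0],[-5.26,-1.115,0],[-5.26,-1.115,0]],"spin":[0,0,0,0,0],"hand":[3,3,3,3,3]}'
python3 -m jog '{"travel":[[-5.26,-1.115,0],[-5.26,-1.115,0],[-5.26,-1.115,0],[-5.26,-1.115,0],[-5.26,-1.115,0]],"spin":[0,0,0,0,0],"hand":[3,3,3,3,3]}'
python3 -m jog '{"travel":[[-5.27,-1.115,0],[-5.27,-1.12,0],[0,0,3],[0,0,4],[0,0,0]],"spin":[0,0,0.168,0.167,0],"hand":[3,3,3,3,3]}'
python3 -m jog '{"travel":[[0,0,0]],"spin":[0],"hand":[3]}'
python3 - <<'E'
from h import *
goal(535.4,-317.5,47,76.6)
E
```

```text
time_s: 57.88
ee_pos: [0.5733, 0.0547, 0.1628]
eef_rot: [-3.14, -0.0, 1.672]
contact_force: [0.8, -0.9, -1.1]
width: 0.0353
grip_force: 40.0
time_s: 58.5
ee_pos: [0.5445, -0.2125, 0.1628]
eef_rot: [-3.14, -0.001, 1.672]
contact_force: [1.3, -0.5, -0.7]
width: 0.0355
grip_force: 40.0
time_s: 59.12
ee_pos: [0.5316, -0.3167, 0.0906]
eef_rot: [-3.135, -0.003, 1.337]
contact_force: [0.2, -0.9, -0.1]
width: 0.0356
grip_force: 40.0
time_s: 59.25
ee_pos: [0.5341, -0.3182, 0.0946]
eef_rot: [3.141, 0.0, 1.341]
contact_force: [0.8, -0.2, -1.2]
width: 0.0355
grip_force: 40.0
t 59.2 p [ 534.1 -318.2   94.6] yaw 76.8 | before-spin cm [0.095 0.111 4.76 ] after-spin [0.095 0.111 4.76 ] spin 0.004 w 35.5 F 40.0
```

```bash
python3 -m jog '{"travel":[[0.09,0.1,2],[0,0,2.6],[0,0,0.1],[0,0,0],[0,0,0]],"spin":[0.004,0,0,0,0],"hand":[3,3,3,3,3]}'
python3 -m jog '{"travel":[[0,0,0.1],[0,0,0]],"spin":[0,0],"hand":[3,3]}'
python3 - <<'E'
from h import *
goal(535.4,-317.5,45.5,76.6)
E
```

```text
time_s: 59.88
ee_pos: [0.5357, -0.3179, 0.0483]
eef_rot: [3.14, 0.001, 1.333]
contact_force: [0.2, -0.1, -1.6]
width: 0.0357
grip_force: 40.0
time_s: 60.12
ee_pos: [0.535, -0.3175, 0.0461]
eef_rot: [3.141, 0.0, 1.333]
contact_force: [0.3, -0.1, 0.4]
width: 0.0358
grip_force: 40.0
t 60.1 p [ 535.  -317.5   46.1] yaw 76.4 | before-spin cm [0.012 0.033 0.058] after-spin [0.012 0.034 0.058] spin -0.004 w 35.8 F 40.0
```

```bash
python3 -m jog '{"travel":[[0,0.03,0.05],[0,0,0],[0,0,0],[0,0,0]],"spin":[-0.004,0,0,0],"hand":[3,3,5.6,5.6]}'
python3 -m jog '{"travel":[[0,0,0],[0,0,-3],[-3,0,-4],[-4,-3,-4],[-3,-3,-4]],"spin":[0,0,0,0,0],"hand":[5.6,5.6,6,6,6]}'
python3 -m jog '{"travel":[[0,0,-2],[0,0,0],[0,0,0]],"spin":[0,0,0],"hand":[6,6,6]}'
python3 - <<'E'
from h import *
c=cap("wrist","final");cv2.imwrite("pics/finalc.png",c["img"][:260])
redbar(c,(535.4,-317.5),.053,78)
def white_free(c):pass
S=cap("scene","finalS")
E
```

```text
time_s: 60.62
ee_pos: [0.5353, -0.3176, 0.0453]
eef_rot: [3.142, 0.0, 1.337]
contact_force: [-0.9, -0.0, -0.1]
width: 0.0524
grip_force: 0.0
time_s: 61.25
ee_pos: [0.4536, -0.4011, 0.1955]
eef_rot: [3.142, 0.0, 1.337]
contact_force: [0.2, -0.6, 0.5]
width: 0.0605
grip_force: 0.0
time_s: 61.62
ee_pos: [0.4546, -0.3995, 0.2133]
eef_rot: [-3.14, -0.001, 1.337]
contact_force: [-0.2, -0.3, 0.1]
width: 0.0605
grip_force: 0.0
bar [ 510.9 -311.9] 76.6 [ 85.9 147.4] 3502
```

View pics/finalc.png

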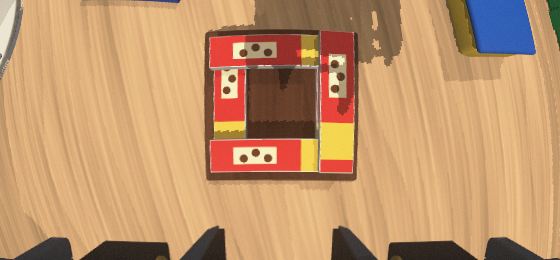

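View pics/finalS.png

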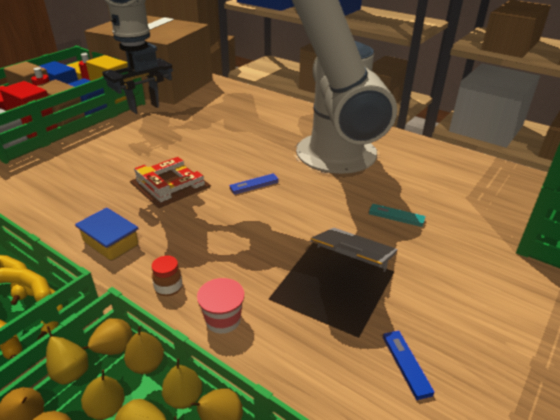

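The tower stands square on the board, from (208,32) to (355,178), with the odd bar on the right side at (337,100). The scene image shows no loose bars, and the tub, pot and jar are where they started.

```bash
python3 -c "
from cell import env
print(env.close_job())"
```

```text
the job is handed in; nothing more can be done
None
```

The five bars present are stacked red side up in a square tower on the board, with the odd bar on one side of the top layer; the four white-back ones were flipped on the ramp, and the job was handed in at about 62 s.

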